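# Load the rocker, clamp it, and jog it at the marked speed

### The arm

A 7-joint arm with a two-finger parallel gripper is mounted at the origin on a cart in front of the work surface, level with it; the furniture and walls round the work are solid. World frame = base frame: x ahead of the robot, y to its left, z up, the work surface at z = 0. Lengths are in m, angles in rad, forces in N, time in s.
With the tool pointing down it reaches from about 0.4 to 0.875 m from the base axis. Payload 4.4 kg.
Tool frame: the origin (TCP) lies at the very end of the fingers, on their centre line; the grasp point (between the pads) lies 19 mm behind it (robot.grasp_offset is the distance from the TCP to the grasp point, in m); z points along the fingers, y is the line along which they close (so a half turn about z gives the same grasp; the last joint's range is limited). The gripper opens to 85 mm and grips with 20 to 120 N. Pads are 22 mm wide; open, the fingers measure 114 mm over their backs; the gripper's body (76 mm by 85 mm) begins 54 mm behind the grasp point. The pads swing forward as they close: fully open they stand 13 mm farther back than shut.
Start: joints at [1.22, 0.628, 0.038, 1.517, -0.027, 0.996, -0.02], TCP at [0.183, -0.624, 0.231] pointing down, gripper open.
Joint ranges: [-3.06, 3.06], [-0.37, 2.12], [-1.25, 1.32], [0.18, 2.47], [-1.1, 4.24], [0.23, 1.98], [-2.94, 2.94]. Speed limits (rad/s): [2.57, 2.57, 3.14, 3.14, 3.14, 3.14, 3.14].

### API

Orientations are given as a unit quaternion [x, y, z, w].
In Python, from cell import robot gives the robot as it stands.
- The arm moves only by the tool step_arm, never from a script. Its argument "motion" is a list of rows, each an object of numbers: "rx", "ry", "rz": the turn, a rotation vector about the tool's x, y, z in rad; "tx", "ty", "tz": the shift along the tool's x, y, z in m; "jaw": the gripper command: -1 is shut, 1 is fully open, values between are in proportion. In form: [{"rx": .., "ry": .., "rz": .., "tx": .., "ty": .., "tz": .., "jaw": ..}, ...]. A call has 1 to 10 rows; each row is the pose to reach, as a shift and turn from the pose commanded when the call began, along the tool's axes at that moment; what a row does not reach only later rows make up. A row lasts 1/8 s, in which the tool goes at most 62.5 mm and 10.7 degrees, less where a joint would pass 70% of its speed; a pose out of reach is approached as far as the arm can. A call with a gripper value outside its range is refused whole. The fingers move at their own pace and stop on an object; "force" is the grip in N (left out, the last holds). Time passes only in rows, so rows that repeat a pose let the fingers close. It gives the time, the measured TCP pose, the force, the opening and the grip force at its end, in the units of the state.
- robot.sense(): the state, without advancing time (a new reading comes with each control period).
- robot.capture(name): name is "side" or "top"; returns the picture (400x640x3 uint8, red, green, blue); there is no depth.
- robot.get_calibration(name): a dict with "intrinsics" (3x3 intrinsics, pixels), "T" (4x4, takes a point from camera to world coordinates). Camera axes: x right, y down, z forward; pixel columns grow to the right and rows downward; lengths in m; the calibration is good to about 2 mm. A picture is of the moment at which its call begins. get_calibration takes no time and is no camera call.
- robot.close_job(): hands the job in; it is judged then, once.
The state is a dict: "t": time; "qpos": joint angles; "dq": joint speeds; "joint_efforts": joint torques, N m; "position": TCP position; "eef_rot": TCP orientation; "force": force on the tool from outside, world axes, zero at the start; "wrist_torque": the same for the moment, N m; "gripper_width": finger opening in m; "grasp_force": force on a finger pad.
Only numpy, scipy, OpenCV 4.12 (cv2) and the standard library are available. Lean on these libraries where they do the work, as an engineer would, in place of code of your own. Each camera call takes 0.05 s, during which the arm holds its last target. There are 200 camera calls.

### The job

Swing the red-gripped bail of the sample rocker up out of the way, lay every cartridge that is on the worktop flat in a bay of its own, and swing the bail fully down shut over them. Then set the console's speed lever to the yellow mark, let go of it, tilt the jog stick well over to the green-dot side and hold it there for a good three seconds, and let it go back to its centre; finally return the speed lever fully to idle, towards the robot. Never tilt the stick towards the red dot, nor jog with the bail open, and do not disturb the other things on the bench.

Things in the scene. Friction and masses are not known exactly. Their poses are not given: they have to be found in the camera images.
- rocker: sample rocker, fixed, 150 x 205 x 81 mm, grey. Origin under its middle on the worktop; x from its handle side to its hinge side, which faces the robot (so its x points about to the robot), z up. Three open bays, 74 (x) by 50 mm (y) inside, floors at z = 40 mm, black walls 6 mm thick with tops at 50 mm; bays centred at x = 0, y = +56, 0, -56 mm. Hinge ears at x = +60 mm, 81 mm high.
- bay1 (a point): centre of the floor of the bay at rocker y = +56 mm (the robot's right); axes as the rocker's
- bay2 (a point): centre of the floor of the middle bay; axes as the rocker's
- bay3 (a point): centre of the floor of the bay at rocker y = -56 mm (the robot's left); axes as the rocker's
- bail (a joint): hold-down bail: 0 = fully shut, level over the bays; grows as the handle swings up and over towards the robot; 1.57 = upright, 1.9 = stop. Shut is below 0.08, open above 1.3. Stays where it is left (2 to 3 N at the handle). Starts at 0 to 0.25. An 8 mm square press bar, 85 mm from the hinge, lies 2 mm above the far ends of loaded cartridges when shut; one not lying flat keeps it from shutting.
- bail_hinge (a point): middle of the bail's hinge line, which runs along the rocker's y, 70 mm above the worktop at rocker x = +60 mm
- bail_grip (a point): middle of the bail's handle: round bar, 14 mm diameter, red over its middle 100 mm, along the rocker's y, 130 mm from the hinge line. Shut, it lies 70 mm above the worktop, 20 mm clear of the deck's far edge with nothing under it. Pinch it from above across the bar, which turns freely between the fingers on its 130 mm arc.
- console: white control console, fixed to the worktop, 100 mm (x) by 170 mm (y) by 42 mm high. Origin under its middle on the worktop; x points away from its front, y to its left, z up. Speed lever on its right (y = -45 mm), jog stick on its left (y = +45 mm). Wall cabinets (underside about 670 mm up, from x = 0.61 m on) and hung glassware overhead: over the console and the bail handle keep the wrist low.
- speed_lever (a joint): speed lever: 0 = idle, at its stop, leaning 0.6 rad from upright towards the console's front (the robot); grows as it is pushed away; 0.6 = upright, 0.8 = at the yellow mark on the quadrant plate beside it (within 0.1), 1.2 = stop. Black ticks every 0.2 rad. Friction holds it where it is left (about 2 N at the grip). Starts at 0 to 0.4.
- lever_pivot (a point): pivot of the speed lever, 30 mm above the worktop; its axis runs along the console's y
- lever_grip (a point): middle of the speed lever's T-bar: black round bar of 16 mm diameter, 40 mm long, parallel to the console's y axis, 72 mm from lever_pivot. It may be pinched from above across the bar, which turns freely between the fingers; 38 mm free below it at least.
- jog_stick (a joint): spring-centred jog stick: 0 = upright, positive = tilted to the console's left (+y), to the green dot; negative = towards the red dot; stops at -0.5 and +0.5; tilts only in this plane. Spring 0.75 N m/rad (4 to 5 N at the knob at 0.42). Well over is above 0.32; centred is within 0.08.
- stick_pivot (a point): pivot of the jog stick, 34 mm above the worktop; its axis runs along the console's x
- stick_knob (a point): centre of the jog stick's black ball knob, 30 mm diameter, 72 mm from stick_pivot, on a 10 mm steel rod. At 0 it stands 106 mm above the worktop.
- cartridge_blue: closed sample cartridge, white with blue band and rib; may be absent. Body 64 (x) by 40 (y) by 22 mm high; in the middle of its top the blue grip rib 28 mm long (x), 14 mm thick (y), 22 to 46 mm above the underside. Origin: centre of underside; z up. About 0.1 kg. Pinch the rib across its thickness from above. The same either way round.
- cartridge_orange: closed sample cartridge, white with orange band and rib; may be absent. Body 64 (x) by 40 (y) by 22 mm high; in the middle of its top the orange grip rib 28 mm long (x), 14 mm thick (y), 22 to 46 mm above the underside. Origin: centre of underside; z up. About 0.1 kg. Pinch the rib across its thickness from above. The same either way round.
- cartridge_green: closed sample cartridge, white with green band and rib; may be absent. Body 64 (x) by 40 (y) by 22 mm high; in the middle of its top the green grip rib 28 mm long (x), 14 mm thick (y), 22 to 46 mm above the underside. Origin: centre of underside; z up. About 0.1 kg. Pinch the rib across its thickness from above. The same either way round.
- tape_roll: bystander: roll of blue masking tape, 92 mm across, 24 mm high, lying flat; origin centre of underside. Leave alone.
- soda_can: bystander: empty red drink can, 66 mm across, 116 mm high; origin centre of underside. Leave alone.
- marker: bystander: black felt marker, 136 mm long, lying; origin centre of underside. Leave alone.
Things that resemble listed ones, but are neither listed nor needed, are in the scene too. Leave any purple look-alike of the cartridge_green alone.

How it is judged:
On the way, in this order (a step that is already met when the one before it is completed fails the run):
1. with the bail open, every cartridge present lies flat in a bay of its own (value of joint bail above 1.3 rad and x of cartridge_blue in the frame of rocker between -0.009 and 0.009 m and z of cartridge_blue in the frame of rocker between 0.034 and 0.046 m and angle between each of cartridge_blue, cartridge_orange, cartridge_green's own z axis and vertical below 0.12 rad and (y of cartridge_blue in the frame of rocker between 0.046 and 0.066 m or y of cartridge_blue in the frame of rocker between -0.01 and 0.01 m or y of cartridge_blue in the frame of rocker between -0.066 and -0.046 m) and x of cartridge_orange in the frame of rocker between -0.009 and 0.009 m and z of cartridge_orange in the frame of rocker between 0.034 and 0.046 m and (y of cartridge_orange in the frame of rocker between 0.046 and 0.066 m or y of cartridge_orange in the frame of rocker between -0.01 and 0.01 m or y of cartridge_orange in the frame of rocker between -0.066 and -0.046 m) and x of cartridge_green in the frame of rocker between -0.009 and 0.009 m and z of cartridge_green in the frame of rocker between 0.034 and 0.046 m and (y of cartridge_green in the frame of rocker between 0.046 and 0.066 m or y of cartridge_green in the frame of rocker between -0.01 and 0.01 m or y of cartridge_green in the frame of rocker between -0.066 and -0.046 m)), for 0.3 s.
2. the bail is fully shut over the cartridges (value of joint bail below 0.08 rad and x of cartridge_blue in the frame of rocker between -0.009 and 0.009 m and z of cartridge_blue in the frame of rocker between 0.034 and 0.046 m and angle between each of cartridge_blue, cartridge_orange, cartridge_green's own z axis and vertical below 0.12 rad and (y of cartridge_blue in the frame of rocker between 0.046 and 0.066 m or y of cartridge_blue in the frame of rocker between -0.01 and 0.01 m or y of cartridge_blue in the frame of rocker between -0.066 and -0.046 m) and x of cartridge_orange in the frame of rocker between -0.009 and 0.009 m and z of cartridge_orange in the frame of rocker between 0.034 and 0.046 m and (y of cartridge_orange in the frame of rocker between 0.046 and 0.066 m or y of cartridge_orange in the frame of rocker between -0.01 and 0.01 m or y of cartridge_orange in the frame of rocker between -0.066 and -0.046 m) and x of cartridge_green in the frame of rocker between -0.009 and 0.009 m and z of cartridge_green in the frame of rocker between 0.034 and 0.046 m and (y of cartridge_green in the frame of rocker between 0.046 and 0.066 m or y of cartridge_green in the frame of rocker between -0.01 and 0.01 m or y of cartridge_green in the frame of rocker between -0.066 and -0.046 m)), for 0.3 s.
3. the speed lever stands at the yellow mark and has been let go, bail shut, stick centred (value of joint each of bail, jog_stick below 0.08 rad and value of joint speed_lever between 0.7 and 0.9 rad and value of joint jog_stick above -0.08 rad and contact force between the fingers and console below 0.3 N), for 0.3 s.
4. the jog stick is held over to the green side for 2 s, lever at the mark, bail shut (value of joint bail below 0.08 rad and value of joint speed_lever between 0.7 and 0.9 rad and value of joint jog_stick above 0.32 rad), for 2 s.
5. the stick has been let go and is back at centre, lever still at the mark (all of step 3), for 0.3 s.
At the end, for the whole second after the job is handed in: Every cartridge present lies flat in a bay of its own (within 9 mm along and 10 mm across the bay's centre, underside within 6 mm of the floor, tilt under 0.12 rad), at rest; bail shut (below 0.08 rad); stick centred (within 0.08 rad); speed lever back at idle (below 0.1 rad) (all of step 2 and value of joint jog_stick between -0.08 and 0.08 rad and value of joint speed_lever below 0.1 rad and linear speed of each of cartridge_blue, cartridge_orange, cartridge_green below 0.02 m/s); the robot touches nothing.
It fails at once if the stick is tilted towards the red dot (value of joint jog_stick below -0.2 rad).
It fails at once if the stick is tilted to the green side while the bail is open (value of joint jog_stick above 0.2 rad and value of joint bail above 0.3 rad).
It fails at once if the tape roll, drink can or marker is pushed away (over 30 mm) (distance of any of tape_roll, soda_can, marker from where it was at the start of the episode above 0.03 m).
Of cartridge_blue, cartridge_orange, cartridge_green only 2 to 3 are there at a start; the rules pass over those that are not, and their reading is None.
At some moment in a run one of cartridge_blue, cartridge_orange, cartridge_green may be knocked a few centimetres aside while the robot is not near it.
Once in a run the grip may slacken for a moment while it holds something.
It also fails if it takes over 210 s, if anything falls off the work surface, if the arm or the gripper's body presses on something with over 40 N, if the wrist force passes 120 N, or if a joint passes its speed limit or range.

## Working session

There is one attempt and no reset: what is moved stays moved. The work goes in short steps, Python scripts to look and compute and a tool call to move; the robot and the scene stay as the last step left them, time stands still between calls to the robot, and variables do not carry over. Pictures are saved under pics/ and viewed, at most 14 in all, crops included, and the job is handed in when it is done.

Besides the shell and the picture viewer there is one more tool, called after "Request:" as name(argument=value, ...), one argument or row to a line, values as JSON. step_arm: Moves the arm, as the interface text tells. Its arguments: {"type":"object","properties":{"motion":{"type":"array","items":{"type":"object","properties":{"rx":{"type":"number"},"ry":{"type":"number"},"rz":{"type":"number"},"tx":{"type":"number"},"ty":{"type":"number"},"tz":{"type":"number"},"jaw":{"type":"number"}}}},"force":{"type":"number"}},"required":["motion"]}

```bash
mkdir -p pics; ls
python3 - <<'E'
from cell import robot
import cv2,numpy as np
np.set_printoptions(precision=4,suppress=True)
for n in("side","top"):
    im=robot.capture(n); cv2.imwrite(f"pics/{n}0.png",im[:,:,::-1])
    c=robot.get_calibration(n); print(n,c["intrinsics"],c["T"])
s=robot.sense(); print(s)
E
```

```text
pics
side [[494.073    0.     320.6651]
 [  0.     494.073  210.6699]
 [  0.       0.       1.    ]] [[ 0.9493 -0.1255  0.2883  0.0917]
 [-0.3144 -0.3874  0.8666 -1.4419]
 [ 0.003  -0.9133 -0.4072  0.7226]
 [ 0.      0.      0.      1.    ]]
top [[490.2362   0.     305.6087]
 [  0.     490.2362 197.9207]
 [  0.       0.       1.    ]] [[-0.0056 -0.9905  0.1373  0.3598]
 [-1.      0.0053 -0.0028 -0.1199]
 [ 0.002  -0.1373 -0.9905  1.4701]
 [ 0.      0.      0.      1.    ]]
{'t': 0.1, 'qpos': array([ 1.2202,  0.6293,  0.0384,  1.5183, -0.027 ,  0.9963, -0.02  ]), 'dq': array([ 0.0004,  0.0008, -0.0011, -0.0035, -0.0015, -0.    ,  0.0013]), 'joint_efforts': array([  0.0032, -56.4525,   1.2313, -19.3968,   0.0115,   0.0055,
        -0.    ]), 'position': array([ 0.1825, -0.6233,  0.2305]), 'eef_rot': array([ 0.9899,  0.1419, -0.0001, -0.0009]), 'force': array([-0.5591,  0.0514, -0.6692]), 'wrist_torque': array([ 0.0072, -0.0047,  0.0247]), 'grasp_force': 0.0, 'gripper_width': 0.08521947713000355}
```

View pics/side0.png

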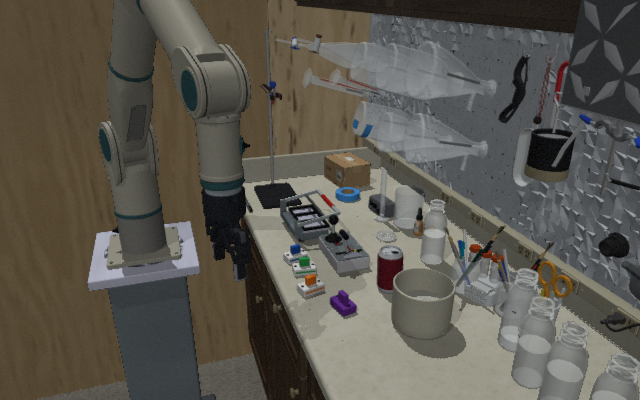

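View pics/top0.png

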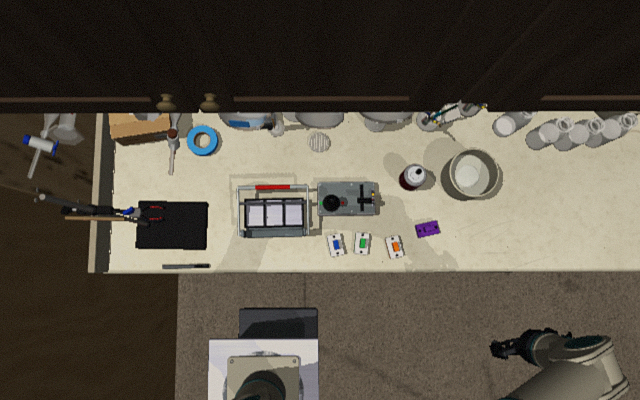

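Top view: blue cartridge at about (336,245), green (362,243), orange (394,246). The purple look-alike is at (428,228), and the red bail grip at (272,187). The console is at (348,198), with the knob at (331,203) and the lever T-bar at (365,201). Things that could be mistaken for one another:
- The only thing like a cartridge is the purple one, so I avoid it.
- The soda can (413,177) and the marker (186,266) are bystanders.

Next, one close crop.

Run:
```python
import cv2,numpy as np
t=cv2.imread("pics/top0.png")[170:270,228:448]; s=cv2.imread("pics/side0.png")[180:320,265:385]
a=cv2.resize(t,None,fx=3.6,fy=3.6,interpolation=cv2.INTER_CUBIC)
cv2.imwrite("pics/c_top.png",a)
cv2.imwrite("pics/c_side.png",cv2.resize(s,None,fx=4.2,fy=4.2,interpolation=cv2.INTER_CUBIC))
```

```text
(no output)
```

View pics/c_top.png

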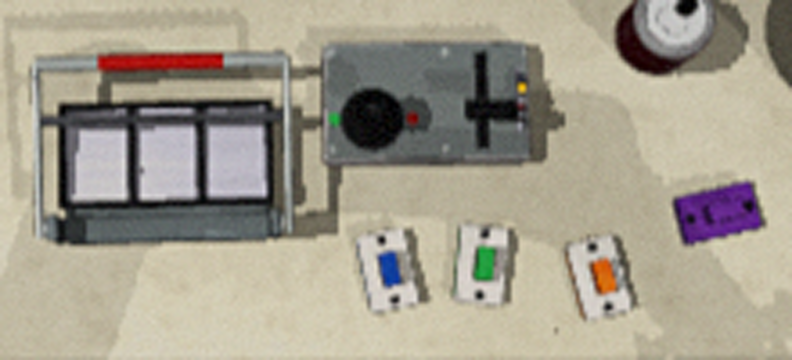

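View pics/c_side.png

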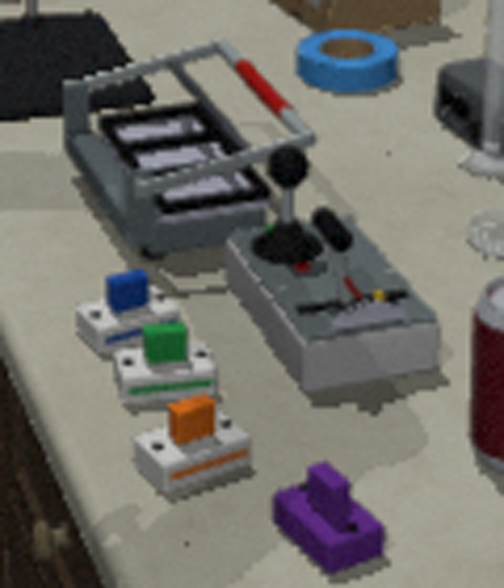

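The crop shows three cartridges, blue, green and orange; the purple one is excluded. The bail is slightly raised, the green dot is on the stick's left and the lever is well towards the front. Now to triangulate.

```bash
cat > h.py <<'E'
from cell import robot
import cv2,numpy as np
from scipy.spatial.transform import Rotation as R
np.set_printoptions(precision=4,suppress=True)
C={n:robot.get_calibration(n) for n in("side","top")}
def ray(n,p):
    K,T=C[n]["intrinsics"],C[n]["T"]; d=T[:3,:3]@np.linalg.solve(K,[p[0],p[1],1]); return T[:3,3],d/np.linalg.norm(d)
def onz(n,p,z):
    o,d=ray(n,p); return o+d*(z-o[2])/d[2]
def tri(pt,ps):
    A=[];b=[]
    for n,p in(("top",pt),("side",ps)):
        o,d=ray(n,p); P=np.eye(3)-np.outer(d,d); A.append(P); b.append(P@o)
    x,r,_,_=np.linalg.lstsq(np.vstack(A),np.hstack(b),rcond=None); return x,np.sqrt(r)
def proj(n,X):
    K,T=C[n]["intrinsics"],C[n]["T"]; c=K@(T[:3,:3].T@(np.asarray(X)-T[:3,3])); return c[:2]/c[2]
H={"blue":(112,125),"green":(50,75),"orange":(8,18),"purple":(130,150)}
def blob(im,col,box,smin=150,vmin=60):
    x0,y0,x1,y1=box; h=cv2.cvtColor(im[y0:y1,x0:x1],cv2.COLOR_RGB2HSV)
    m=cv2.inRange(h,(H[col][0],smin,vmin),(H[col][1],255,255))
    n,l,s,c=cv2.connectedComponentsWithStats(m)
    if n<2: return None
    i=1+np.argmax(s[1:,4]); r=cv2.minAreaRect(np.argwhere(l==i)[:,::-1].astype(np.float32))
    return c[i]+[x0,y0],s[i,4],s[i,:4]+[x0,y0,0,0],r[1:]
def tool():
    s=robot.sense(); return s["position"],R.from_quat(s["eef_rot"]),s
def delta(pos,yaw=None):
    "shift in tool axes to TCP position pos; turn rz so that tool y (closing line) has world heading yaw, mod pi"
    p,r,s=tool(); d=r.inv().apply(np.array(pos)-p); y=r.apply([0,1,0]); h=np.arctan2(y[1],y[0])
    a=0 if yaw is None else -((yaw-h+np.pi/2)%np.pi-np.pi/2)
    return d,a
E
python3 - <<'E'
from h import *
t=cv2.imread("pics/top0.png")[:,:,::-1].copy();s=cv2.imread("pics/side0.png")[:,:,::-1].copy()
for c in("blue","green","orange"):
    a=blob(t,c,(320,220,415,265));b=blob(s,c,(280,240,330,300)); print(c,a,b); print(tri(a[0],b[0]),onz("top",a[0],.042))
print("knob",tri((331.3,202.8),(333.6,219.3)));print("tbar",tri((364.7,200.6),(344,234.8)))
print("grip",tri((272.4,187.2),(328.1,201)))
cr=lambda x,y:(228+x/3.6,170+y/3.6)
for q in((60,102),(273,102),(277,207),(57,207)):print("bayblock",onz("top",cr(*q),.05))
for q in((322,43),(526,43),(530,162),(324,162)):print("console",onz("top",cr(*q),.042))
print(tool()[1].as_matrix())
E
```

```text
blue (array([334. , 245.5]), np.int32(2), array([334, 245,   1,   2]), ((1.0, 0.0), -90.0)) (array([298., 244.]), np.int32(1), array([298, 244,   1,   1]), ((0.0, 0.0), 0.0))
(array([ 0.4252, -0.2071,  0.0458]), array([0.0107])) [ 0.418  -0.2055  0.042 ]
green (array([362.2051, 243.0513]), np.int32(39), array([360, 239,   5,   9]), ((8.0, 4.0), 90.0)) (array([303.9351, 261.039 ]), np.int32(77), array([299, 257,  10,   9]), ((8.0, 9.0), 90.0))
(array([ 0.4258, -0.2887,  0.0338]), array([0.0013])) [ 0.4246 -0.2875  0.042 ]
orange (array([395.2553, 246.1915]), np.int32(47), array([392, 242,   7,  10]), ((8.854375839233398, 5.0596442222595215), 71.56504821777344)) (array([310.3196, 279.1237]), np.int32(97), array([305, 274,  11,  12]), ((9.701424598693848, 10.6715669631958), 75.96376037597656))
(array([ 0.4154, -0.3847,  0.034 ]), array([0.0002])) [ 0.415  -0.3832  0.042 ]
knob (array([ 0.5403, -0.1973,  0.1043]), array([0.0079]))
tbar (array([ 0.5425, -0.2908,  0.0983]), array([0.0016]))
grip (array([ 0.5847, -0.0299,  0.0903]), array([0.0033]))
bayblock [0.5564 0.0543 0.05  ]
bayblock [ 0.5555 -0.1186  0.05  ]
bayblock [ 0.4701 -0.1214  0.05  ]
bayblock [0.4711 0.0558 0.05  ]
console [ 0.6053 -0.1591  0.042 ]
console [ 0.6044 -0.3265  0.042 ]
console [ 0.5062 -0.3274  0.042 ]
console [ 0.5071 -0.1598  0.042 ]
[[ 0.9597  0.281  -0.0005]
 [ 0.281  -0.9597  0.0017]
 [ 0.     -0.0017 -1.    ]]
```

Run:
```python
import h
from h import *
t=cv2.imread("pics/top0.png")[:,:,::-1].copy();s=cv2.imread("pics/side0.png")[:,:,::-1].copy()
print(t[245,336],s[248,295])
H["blue"]=(100,125);H["red"]=(0,7)
for c,bt,bs in(("blue",(325,230,350,260),(285,240,305,260)),("red",(250,180,300,195),(315,190,340,215))):
    a=blob(t,c,bt,120,40);b=blob(s,c,bs,120,40);print(c,a,b);print(tri(a[0],b[0]),onz("top",a[0],.042))
def dark(im,box,th):
    x0,y0,x1,y1=box;m=(im[y0:y1,x0:x1].max(2)<th).astype(np.uint8);n,l,st,c=cv2.connectedComponentsWithStats(m)
    for i in range(1,n):
        if st[i,4]>15:print(c[i]+[x0,y0],st[i]+[x0,y0,0,0,0])
print("top dark");dark(t,(318,180,380,220),55);print("side dark");dark(s,(322,210,352,245),50)
print("white rects")
for n,b in(("blue",(322,228,350,262)),("green",(352,228,374,258)),("orange",(382,232,408,262))):
    g=cv2.cvtColor(t,cv2.COLOR_RGB2HSV)[b[1]:b[3],b[0]:b[2]]; m=((g[...,1]<25)&(g[...,2]>150)).astype(np.uint8)
    p=np.argwhere(m)[:,::-1].astype(np.float32); print(n,len(p),cv2.minAreaRect(p),p.mean(0)+b[:2])
```

```text
[ 16  60 154] [11 34 82]
blue (array([335.8718, 244.1026]), np.int32(39), array([333, 240,   6,   9]), ((8.43299388885498, 4.3145551681518555), 78.69007110595703)) (array([295.0667, 248.6533]), np.int32(75), array([291, 244,   9,  10]), ((9.0, 8.0), 90.0))
(array([ 0.4225, -0.2115,  0.0338]), array([0.0003])) [ 0.422  -0.2109  0.042 ]
red (array([271.3711, 186.8553]), np.int32(159), array([255, 185,  35,   5]), ((4.0, 34.0), 90.0)) (array([326.5536, 200.0714]), np.int32(56), array([321, 194,  12,  13]), ((14.849241256713867, 3.535533905029297), 45.0))
(array([ 0.583 , -0.0265,  0.0929]), array([0.0001])) [ 0.5913 -0.023   0.042 ]
top dark
[362.8867 198.78  ] [357 184  15  27 150]
[331.069  202.6638] [323 195  18  17 232]
side dark
[333.0282 219.2676] [329 215   9  10  71]
[324.9167 224.25  ] [322 220   7   8  36]
[343.9074 234.537 ] [340 230   9  10  54]
[332.8468 238.    ] [325 233  17  11 124]
white rects
blue 189 ((12.884613037109375, 16.923076629638672), (21.376659393310547, 13.924245834350586), 78.69007110595703) [334.4444 244.9048]
green 186 ((9.360654830932617, 15.032787322998047), (13.03714656829834, 21.366436004638672), 5.19442892074585) [360.5914 243.6559]
orange 171 ((12.176470756530762, 14.70588207244873), (21.3431339263916, 13.096923828125), 75.96376037597656) [393.2982 247.2105]
```

Request:
step_arm(
  motion=[
    {"tx": 0.055,"ty": -0.045,"rz": -0.13,"jaw": 1},
    {"tx": 0.11,"ty": -0.09,"rz": -0.26,"jaw": 0.5},
    {"tx": 0.165,"ty": -0.135,"rz": -0.39,"jaw": 0},
    {"tx": 0.22,"ty": -0.18,"rz": -0.52,"jaw": -0.2},
    {"tx": 0.275,"ty": -0.225,"rz": -0.64,"jaw": -0.2},
    {"tx": 0.33,"ty": -0.27,"rz": -0.77,"jaw": -0.2},
    {"tx": 0.385,"ty": -0.315,"rz": -0.9,"jaw": -0.2},
    {"tx": 0.44,"ty": -0.36,"rz": -1.03,"jaw": -0.2},
    {"tx": 0.495,"ty": -0.405,"rz": -1.16,"jaw": -0.2},
    {"tx": 0.55,"ty": -0.455,"tz": 0.04,"rz": -1.286,"jaw": -0.2},
  ],
  force=40,
)

```text
$.motion[0]: bad value
```

Request:
step_arm(
  motion=[
    {"rx": 0,"ry": 0,"tz": 0,"tx": 0.055,"ty": -0.045,"rz": -0.13,"jaw": 0.8},
    {"rx": 0,"ry": 0,"tz": 0,"tx": 0.11,"ty": -0.09,"rz": -0.26,"jaw": 0.5},
    {"rx": 0,"ry": 0,"tz": 0,"tx": 0.165,"ty": -0.135,"rz": -0.39,"jaw": 0},
    {"rx": 0,"ry": 0,"tz": 0,"tx": 0.22,"ty": -0.18,"rz": -0.52,"jaw": -0.2},
    {"rx": 0,"ry": 0,"tz": 0,"tx": 0.275,"ty": -0.225,"rz": -0.64,"jaw": -0.2},
    {"rx": 0,"ry": 0,"tz": 0,"tx": 0.33,"ty": -0.27,"rz": -0.77,"jaw": -0.2},
    {"rx": 0,"ry": 0,"tz": 0,"tx": 0.385,"ty": -0.315,"rz": -0.9,"jaw": -0.2},
    {"rx": 0,"ry": 0,"tz": 0,"tx": 0.44,"ty": -0.36,"rz": -1.03,"jaw": -0.2},
    {"rx": 0,"ry": 0,"tz": 0,"tx": 0.495,"ty": -0.405,"rz": -1.16,"jaw": -0.2},
    {"rx": 0,"ry": 0,"tx": 0.55,"ty": -0.455,"tz": 0.04,"rz": -1.286,"jaw": -0.2},
  ],
  force=40,
)

```text
t: 1.35
position: [0.5351, -0.1074, 0.216]
eef_rot: [0.706, 0.708, 0.001, 0.001]
force: [0.7, -0.5, -0.1]
gripper_width: 0.0342
grasp_force: 0.0
```

Request:
step_arm(
  motion=[
    {"rx": 0,"ry": 0,"rz": 0,"tx": 0,"ty": 0,"tz": 0,"jaw": -0.2},
    {"rx": 0,"ry": 0,"rz": 0,"tx": 0.004,"ty": 0,"tz": 0.0,"jaw": -0.2},
    {"rx": 0,"ry": 0,"rz": 0,"tx": 0.004,"ty": 0,"tz": 0.03,"jaw": -0.2},
    {"rx": 0,"ry": 0,"rz": 0,"tx": 0.004,"ty": 0,"tz": 0.06,"jaw": -0.2},
    {"rx": 0,"ry": 0,"rz": 0,"tx": 0.004,"ty": 0,"tz": 0.09,"jaw": -0.2},
    {"rx": 0,"ry": 0,"rz": 0,"tx": 0.004,"ty": 0,"tz": 0.116,"jaw": -0.2},
    {"rx": 0,"ry": 0,"rz": 0,"tx": 0.004,"ty": 0,"tz": 0.116,"jaw": -0.2},
  ],
)

```text
t: 2.22
position: [0.5311, -0.1066, 0.0981]
eef_rot: [0.708, 0.706, -0.002, -0.001]
force: [-0.2, -0.3, 0.1]
gripper_width: 0.0341
grasp_force: 0.0
```

Request:
step_arm(
  motion=[
    {"rx": 0,"ry": 0,"rz": 0,"tx": 0,"ty": 0,"tz": 0,"jaw": -1},
    {"rx": 0,"ry": 0,"rz": 0,"tx": 0,"ty": 0,"tz": 0,"jaw": -1},
    {"rx": 0,"ry": 0,"rz": 0,"tx": 0,"ty": 0,"tz": 0,"jaw": -1},
    {"rx": 0,"ry": 0,"rz": 0,"tx": 0,"ty": 0,"tz": 0,"jaw": -1},
    {"rx": 0,"ry": 0,"rz": 0,"tx": 0,"ty": 0,"tz": 0,"jaw": -1},
  ],
)

```text
t: 2.85
position: [0.5333, -0.1049, 0.0995]
eef_rot: [0.707, 0.707, 0.0, 0.0]
force: [-0.7, -0.1, 0.6]
gripper_width: 0.0002
grasp_force: 0.0
```

The earlier call stopped short, because rows are capped and the shortfall isn't carried into the next call. I'll raise, reposition and try again.

Request:
step_arm(
  motion=[
    {"rx": 0,"ry": 0,"rz": 0,"tx": 0,"ty": 0,"tz": -0.03,"jaw": -0.2},
    {"rx": 0,"ry": 0,"rz": 0,"tx": 0,"ty": 0,"tz": -0.06,"jaw": -0.2},
    {"rx": 0,"ry": 0,"rz": 0,"tx": 0.03,"ty": 0.02,"tz": -0.06,"jaw": -0.2},
    {"rx": 0,"ry": 0,"rz": 0,"tx": 0.06,"ty": 0.04,"tz": -0.06,"jaw": -0.2},
    {"rx": 0,"ry": 0,"rz": 0,"tx": 0.078,"ty": 0.05,"tz": -0.06,"jaw": -0.2},
    {"rx": 0,"ry": 0,"rz": 0,"tx": 0.078,"ty": 0.05,"tz": -0.06,"jaw": -0.2},
    {"rx": 0,"ry": 0,"rz": 0,"tx": 0.078,"ty": 0.05,"tz": -0.03,"jaw": -0.2},
    {"rx": 0,"ry": 0,"rz": 0,"tx": 0.078,"ty": 0.05,"tz": 0,"jaw": -0.2},
    {"rx": 0,"ry": 0,"rz": 0,"tx": 0.078,"ty": 0.05,"tz": 0.025,"jaw": -0.2},
    {"rx": 0,"ry": 0,"rz": 0,"tx": 0.078,"ty": 0.05,"tz": 0.025,"jaw": -0.2},
  ],
)

```text
t: 4.1
position: [0.5807, -0.029, 0.0725]
eef_rot: [0.708, 0.707, -0.002, -0.001]
force: [0.1, -0.5, 0.1]
gripper_width: 0.0339
grasp_force: 0.0
```

Request:
step_arm(
  motion=[
    {"rx": 0,"ry": 0,"rz": 0,"tx": 0,"ty": 0,"tz": 0,"jaw": -0.5},
    {"rx": 0,"ry": 0,"rz": 0,"tx": 0,"ty": 0,"tz": 0,"jaw": -1},
    {"rx": 0,"ry": 0,"rz": 0,"tx": 0,"ty": 0,"tz": 0,"jaw": -1},
    {"rx": 0,"ry": 0,"rz": 0,"tx": 0,"ty": 0,"tz": 0,"jaw": -1},
    {"rx": 0,"ry": 0,"rz": 0,"tx": 0,"ty": 0,"tz": 0,"jaw": -1},
  ],
)

```text
t: 4.72
position: [0.5835, -0.0277, 0.0747]
eef_rot: [0.707, 0.707, -0.0, 0.001]
force: [-1.0, -3.5, 1.1]
gripper_width: 0.0124
grasp_force: 39.1
```

Request:
step_arm(
  motion=[
    {"rx": 0,"ry": 0,"rz": 0,"tx": 0,"ty": -0.006,"tz": -0.022,"jaw": -1},
    {"rx": 0,"ry": 0,"rz": 0,"tx": 0,"ty": -0.015,"tz": -0.042,"jaw": -1},
    {"rx": 0,"ry": 0,"rz": 0,"tx": 0,"ty": -0.028,"tz": -0.06,"jaw": -1},
    {"rx": 0,"ry": 0,"rz": 0,"tx": 0,"ty": -0.043,"tz": -0.076,"jaw": -1},
    {"rx": 0,"ry": 0,"rz": 0,"tx": 0,"ty": -0.061,"tz": -0.089,"jaw": -1},
    {"rx": 0,"ry": 0,"rz": 0,"tx": 0,"ty": -0.081,"tz": -0.098,"jaw": -1},
    {"rx": 0,"ry": 0,"rz": 0,"tx": 0,"ty": -0.102,"tz": -0.1045,"jaw": -1},
    {"rx": 0,"ry": 0,"rz": 0,"tx": 0,"ty": -0.124,"tz": -0.107,"jaw": -1},
    {"rx": 0,"ry": 0,"rz": 0,"tx": 0,"ty": -0.146,"tz": -0.106,"jaw": -1},
    {"rx": 0,"ry": 0,"rz": 0,"tx": 0,"ty": -0.157,"tz": -0.104,"jaw": -1},
  ],
)

```text
t: 5.98
position: [0.4315, -0.0304, 0.1835]
eef_rot: [0.708, 0.706, 0.003, 0.007]
force: [-5.6, -12.2, 45.6]
gripper_width: 0.0124
grasp_force: 47.3
```

Run:
```python
from h import *
im=[cv2.cvtColor(robot.capture(n),cv2.COLOR_RGB2BGR) for n in("top","side")]
a=cv2.resize(im[0][165:275,225:415],(570,330),interpolation=cv2.INTER_CUBIC);b=cv2.resize(im[1][130:310,230:400],(246,260))
b=cv2.resize(im[1][130:310,230:400],(311,330),interpolation=cv2.INTER_CUBIC)
cv2.imwrite("pics/b1.png",cv2.vconcat([cv2.resize(cv2.hconcat([a,b]),None,fx=.9,fy=.9)]));s=tool();print(s[0],s[2]["gripper_width"],s[2]["force"])
```

```text
[ 0.428  -0.0305  0.1825] 0.012421002916771007 [ -7.2892 -11.5146  46.0857]
```

View pics/b1.png

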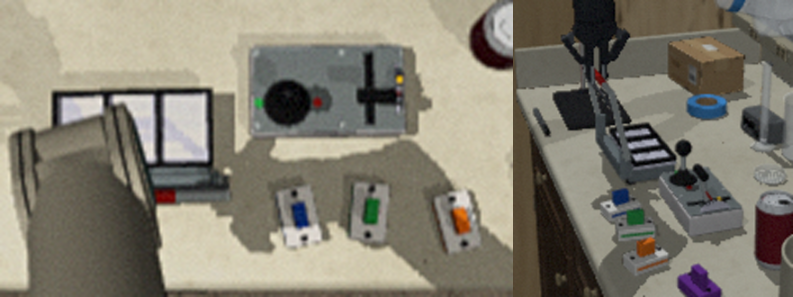

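The bail is upright: in the side panel the red grip is at about (600,75), held in the fingers. Next I release, lift and move over to blue.

Request:
step_arm(
  motion=[
    {"rx": 0,"ry": 0,"rz": 0,"tx": 0,"ty": 0,"tz": -0.003,"jaw": -0.6},
    {"rx": 0,"ry": 0,"rz": 0,"tx": 0,"ty": 0,"tz": -0.005,"jaw": 0},
    {"rx": 0,"ry": 0,"rz": 0,"tx": 0,"ty": 0,"tz": -0.02,"jaw": 0},
    {"rx": 0,"ry": 0,"rz": 0,"tx": 0,"ty": 0,"tz": -0.045,"jaw": 0},
    {"rx": 0,"ry": 0,"rz": 0,"tx": 0,"ty": 0,"tz": -0.07,"jaw": 0},
    {"rx": 0,"ry": 0,"rz": 0,"tx": 0,"ty": 0,"tz": -0.07,"jaw": 0},
  ],
)

```text
t: 6.82
position: [0.4275, -0.0264, 0.2493]
eef_rot: [0.707, 0.707, 0.001, 0.001]
force: [-0.7, 0.1, -0.5]
gripper_width: 0.0426
grasp_force: 0.0
```

Request:
step_arm(
  motion=[
    {"rx": 0,"ry": 0,"rz": 0.15,"tx": -0.02,"ty": 0,"tz": 0,"jaw": 0},
    {"rx": 0,"ry": 0,"rz": 0.3,"tx": -0.04,"ty": 0,"tz": 0,"jaw": 0},
    {"rx": 0,"ry": 0,"rz": 0.45,"tx": -0.06,"ty": 0,"tz": 0,"jaw": 0},
    {"rx": 0,"ry": 0,"rz": 0.6,"tx": -0.08,"ty": 0,"tz": 0,"jaw": 0},
    {"rx": 0,"ry": 0,"rz": 0.75,"tx": -0.1,"ty": 0,"tz": 0,"jaw": 0},
    {"rx": 0,"ry": 0,"rz": 0.9,"tx": -0.12,"ty": 0,"tz": 0,"jaw": 0},
    {"rx": 0,"ry": 0,"rz": 1.05,"tx": -0.14,"ty": 0,"tz": 0,"jaw": 0},
    {"rx": 0,"ry": 0,"rz": 1.2,"tx": -0.16,"ty": 0,"tz": 0,"jaw": 0},
    {"rx": 0,"ry": 0,"rz": 1.37,"tx": -0.18,"ty": 0,"tz": 0,"jaw": 0},
    {"rx": 0,"ry": 0,"rz": 1.37,"tx": -0.18,"ty": 0,"tz": 0,"jaw": 0},
  ],
)

```text
t: 8.07
position: [0.4257, -0.2076, 0.2471]
eef_rot: [0.995, 0.1, -0.001, -0.0]
force: [-0.3, 0.1, -0.7]
gripper_width: 0.0425
grasp_force: 0.0
```

```bash
cat > look.py <<'E'
from h import *
H["blue"]=(100,125)
def cart(save=None):
    t,s=robot.capture("top"),robot.capture("side")
    for c in("blue","green","orange"):
        a=blob(t,c,(230,180,440,268),120,40);b=blob(s,c,(230,190,340,300),120,40)
        if a and b: print(c,a[0],a[1],a[3],b[0],b[1],*tri(a[0],b[0]))
        else: print(c,a,b)
    return t,s
E
python3 - <<'E'
from look import *
cart(); print(*tool()[:1],tool()[2]["eef_rot"],tool()[2]["qpos"]); print(delta((.4225,-.2115,.026),0.2+np.pi/2))
E
```

```text
blue None (array([295.    , 248.5584]), np.int32(77), array([291, 244,   9,  10]), ((9.0, 8.0), 90.0))
green [320.6 202.7] 10 ((2.683281421661377, 2.683281421661377), 26.56505012512207) [303.9    261.0875] 80 [ 0.5099 -0.1613 -0.0421] [0.0635]
orange [395.1569 246.1176] 51 ((9.17060375213623, 5.375871658325195), 71.56504821777344) [310.1731 279.2019] 104 [ 0.4154 -0.3845  0.0336] [0.0002]
[ 0.426  -0.2058  0.2475] [ 0.9948  0.102  -0.0007 -0.0007] [ 0.3907  0.357   0.0004  1.9718 -0.001   0.8148 -0.9745]
(array([-0.0043,  0.0053,  0.2215]), np.float64(0.004421609286824335))
```

Request:
step_arm(
  motion=[
    {"rx": 0,"ry": 0,"rz": 0,"tx": -0.004,"ty": 0.005,"tz": 0.05,"jaw": 0},
    {"rx": 0,"ry": 0,"rz": 0,"tx": -0.004,"ty": 0.005,"tz": 0.1,"jaw": 0},
    {"rx": 0,"ry": 0,"rz": 0,"tx": -0.004,"ty": 0.005,"tz": 0.15,"jaw": 0},
    {"rx": 0,"ry": 0,"rz": 0,"tx": -0.004,"ty": 0.005,"tz": 0.19,"jaw": 0},
    {"rx": 0,"ry": 0,"rz": 0,"tx": -0.004,"ty": 0.005,"tz": 0.21,"jaw": 0},
    {"rx": 0,"ry": 0,"rz": 0,"tx": -0.004,"ty": 0.005,"tz": 0.221,"jaw": 0},
    {"rx": 0,"ry": 0,"rz": 0,"tx": -0.004,"ty": 0.005,"tz": 0.221,"jaw": 0},
    {"rx": 0,"ry": 0,"rz": 0,"tx": -0.004,"ty": 0.005,"tz": 0.221,"jaw": -0.4},
    {"rx": 0,"ry": 0,"rz": 0,"tx": -0.004,"ty": 0.005,"tz": 0.221,"jaw": -1},
    {"rx": 0,"ry": 0,"rz": 0,"tx": -0.004,"ty": 0.005,"tz": 0.221,"jaw": -1},
  ],
)

```text
t: 9.43
position: [0.4239, -0.2127, 0.0282]
eef_rot: [0.995, 0.1, 0.001, 0.0]
force: [-0.3, 0.6, 5.8]
gripper_width: 0.0129
grasp_force: 44.5
```

Request:
step_arm(
  motion=[
    {"rx": 0,"ry": 0,"rz": 0,"tx": 0,"ty": 0,"tz": 0,"jaw": -1},
    {"rx": 0,"ry": 0,"rz": 0,"tx": 0,"ty": 0,"tz": 0,"jaw": -1},
    {"rx": 0,"ry": 0,"rz": 0,"tx": 0,"ty": 0,"tz": 0,"jaw": -1},
  ],
)

```text
t: 9.8
position: [0.4239, -0.2127, 0.0282]
eef_rot: [0.995, 0.1, 0.001, 0.0]
force: [-0.3, 1.6, 7.4]
gripper_width: 0.013
grasp_force: 44.7
```

Request:
step_arm(
  motion=[
    {"rx": 0,"ry": 0,"rz": 0,"tx": 0,"ty": 0,"tz": -0.02,"jaw": -1},
    {"rx": 0,"ry": 0,"rz": 0,"tx": 0,"ty": 0,"tz": -0.06,"jaw": -1},
    {"rx": 0,"ry": 0,"rz": 0,"tx": 0,"ty": 0,"tz": -0.11,"jaw": -1},
    {"rx": 0,"ry": 0,"rz": 0,"tx": 0,"ty": 0,"tz": -0.16,"jaw": -1},
    {"rx": 0,"ry": 0,"rz": 0,"tx": 0,"ty": 0,"tz": -0.21,"jaw": -1},
    {"rx": 0,"ry": 0,"rz": 0,"tx": 0,"ty": 0,"tz": -0.235,"jaw": -1},
    {"rx": 0,"ry": 0,"rz": 0,"tx": 0,"ty": 0,"tz": -0.235,"jaw": -1},
  ],
)

```text
t: 10.68
position: [0.4242, -0.2132, 0.2642]
eef_rot: [0.995, 0.1, 0.002, 0.001]
force: [-0.7, 0.5, -1.1]
gripper_width: 0.0129
grasp_force: 43.7
```

Run:
```python
from look import *
t,s=cart(); g=cv2.cvtColor(t,cv2.COLOR_RGB2GRAY)
print(g[208:218,238:312].mean(0).astype(int)); print(g[190:245,282:292].mean(1).astype(int),g[190:245,292:302].mean(1).astype(int))
cv2.imwrite("pics/l1.png",t[:,:,::-1]);q=tool();print(q[0],q[2]["gripper_width"],delta((.513,.024,.262),np.pi/2))
```

```text
blue None (array([337.6389, 194.2778]), np.int32(36), array([336, 190,   4,  10]), ((9.0, 3.0), 90.0))
green [320.6667 202.7778] 9 ((2.0, 3.0), 90.0) [303.8889 261.0123] 81 [ 0.5097 -0.1615 -0.0417] [0.0634]
orange [395.2653 246.1429] 49 ((9.216353416442871, 5.335783958435059), 75.96376037597656) [310.1154 279.2692] 104 [ 0.4152 -0.3848  0.0336] [0.0003]
[195 192 182 179 182 187  72  13  61 116 200 205 200 202 200 201 202 202
 202 200 201 203 201 206 207  99  18  42 113 190 203 202 201 201 202 200
 197 201 200 199 197 200 203 201 118  27  34 112 198 201 198 199 197 201
 203 204 205 206 207 208 207 211 214 147  44  26  99 108 104 106 105 106
 102 114]
[173 171 172 174 174 177 179 124  33  35 124 156 154 154 150 153 154 157
 160 157 151 149 145 144 146 146 143 143 150 157 154 157 164 161 118  47
  30  94 105  91 106 117 118 120  83  58  51  57  75  92  83  77 166 207
 202] [175 176 176 176 176 178 180 117  19  56 158 190 192 192 192 194 194 196
 199 198 200 203 203 206 203 204 201 196 193 191 190 193 201 201 142  41
  28  86  88  84 105 112 115 108  77  60  59 105 153 167 148 116 172 204
 203]
[ 0.4226 -0.2124  0.2617] 0.012992343506839027 (array([ 0.1357, -0.2136, -0.0003]), np.float64(0.20075425553585902))
```

Request:
step_arm(
  motion=[
    {"rx": 0,"ry": 0,"rz": 0.02,"tx": 0.016,"ty": -0.025,"tz": 0,"jaw": -1},
    {"rx": 0,"ry": 0,"rz": 0.05,"tx": 0.034,"ty": -0.053,"tz": 0,"jaw": -1},
    {"rx": 0,"ry": 0,"rz": 0.08,"tx": 0.052,"ty": -0.08,"tz": 0,"jaw": -1},
    {"rx": 0,"ry": 0,"rz": 0.1,"tx": 0.069,"ty": -0.107,"tz": 0,"jaw": -1},
    {"rx": 0,"ry": 0,"rz": 0.13,"tx": 0.086,"ty": -0.134,"tz": 0,"jaw": -1},
    {"rx": 0,"ry": 0,"rz": 0.16,"tx": 0.103,"ty": -0.161,"tz": 0,"jaw": -1},
    {"rx": 0,"ry": 0,"rz": 0.18,"tx": 0.12,"ty": -0.188,"tz": 0,"jaw": -1},
    {"rx": 0,"ry": 0,"rz": 0.2,"tx": 0.138,"ty": -0.214,"tz": 0,"jaw": -1},
    {"rx": 0,"ry": 0,"rz": 0.2,"tx": 0.138,"ty": -0.214,"tz": 0,"jaw": -1},
    {"rx": 0,"ry": 0,"rz": 0.2,"tx": 0.138,"ty": -0.214,"tz": 0,"jaw": -1},
  ],
)

```text
t: 12.02
position: [0.5148, 0.0238, 0.2609]
eef_rot: [1.0, 0.0, -0.002, 0.0]
force: [0.8, -0.6, -0.9]
gripper_width: 0.0128
grasp_force: 43.7
```

Request:
step_arm(
  motion=[
    {"rx": 0,"ry": 0,"rz": 0,"tx": 0,"ty": 0,"tz": 0.03,"jaw": -1},
    {"rx": 0,"ry": 0,"rz": 0,"tx": 0,"ty": 0,"tz": 0.06,"jaw": -1},
    {"rx": 0,"ry": 0,"rz": 0,"tx": 0,"ty": 0,"tz": 0.09,"jaw": -1},
    {"rx": 0,"ry": 0,"rz": 0,"tx": 0,"ty": 0,"tz": 0.12,"jaw": -1},
    {"rx": 0,"ry": 0,"rz": 0,"tx": 0,"ty": 0,"tz": 0.15,"jaw": -1},
    {"rx": 0,"ry": 0,"rz": 0,"tx": 0,"ty": 0,"tz": 0.15,"jaw": -1},
  ],
)

```text
t: 12.78
position: [0.5135, 0.023, 0.1104]
eef_rot: [1.0, -0.0, -0.003, 0.001]
force: [0.3, -0.6, -0.7]
gripper_width: 0.013
grasp_force: 43.7
```

Run:
```python
from look import *
q=tool();print(q[0],q[2]["eef_rot"],q[2]["gripper_width"],q[2]["force"],delta((.515,.025,.069),np.pi/2))
t,s=cart()
a=cv2.resize(t[165:275,225:415,::-1],(570,330),interpolation=cv2.INTER_CUBIC);b=cv2.resize(s[150:270,240:350,::-1],(302,330),interpolation=cv2.INTER_CUBIC)
cv2.imwrite("pics/p1.png",cv2.resize(cv2.hconcat([a,b]),None,fx=.9,fy=.9))
```

```text
[0.5135 0.023  0.1104] [ 1.     -0.0005 -0.0029  0.0006] 0.012990948238132535 [ 0.319  -0.6113 -0.718 ] (array([ 0.0017, -0.002 ,  0.0414]), np.float64(-0.000981040890302154))
blue None (array([337.5946, 194.1622]), np.int32(37), array([336, 190,   4,  10]), ((9.0, 3.0), 90.0))
green [362.15  243.025] 40 ((8.0, 4.0), 90.0) [304.0649 261.2078] 77 [ 0.4261 -0.2886  0.0332] [0.0015]
orange [395.3125 246.2083] 48 ((8.854375839233398, 5.375871658325195), 71.56504821777344) [310.0185 279.3333] 108 [ 0.415  -0.3849  0.0336] [0.0004]
```

View pics/p1.png

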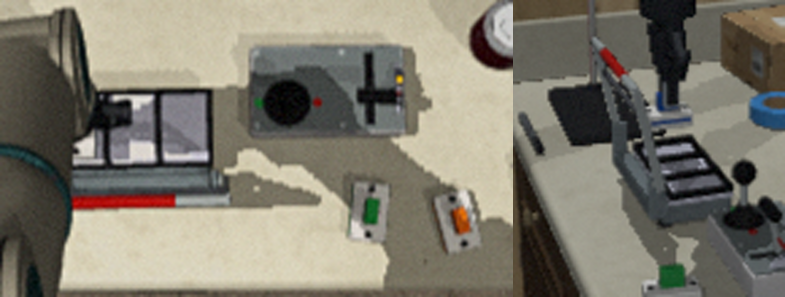

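Blue hangs level over bay 3, at about (670,115) in the side panel. I lower it and release.

Request:
step_arm(
  motion=[
    {"rx": 0,"ry": 0,"rz": 0,"tx": 0.001,"ty": -0.002,"tz": 0.012,"jaw": -1},
    {"rx": 0,"ry": 0,"rz": 0,"tx": 0.001,"ty": -0.002,"tz": 0.024,"jaw": -1},
    {"rx": 0,"ry": 0,"rz": 0,"tx": 0.001,"ty": -0.002,"tz": 0.036,"jaw": -1},
    {"rx": 0,"ry": 0,"rz": 0,"tx": 0.001,"ty": -0.002,"tz": 0.041,"jaw": -1},
    {"rx": 0,"ry": 0,"rz": 0,"tx": 0.001,"ty": -0.002,"tz": 0.041,"jaw": -1},
  ],
)

```text
t: 13.5
position: [0.5165, 0.0265, 0.0708]
eef_rot: [1.0, 0.0, -0.001, 0.0]
force: [0.3, 0.2, -0.6]
gripper_width: 0.013
grasp_force: 43.7
```

Request:
step_arm(
  motion=[
    {"rx": 0,"ry": 0,"rz": 0,"tx": 0,"ty": 0,"tz": 0,"jaw": -0.6},
    {"rx": 0,"ry": 0,"rz": 0,"tx": 0,"ty": 0,"tz": 0,"jaw": -0.3},
    {"rx": 0,"ry": 0,"rz": 0,"tx": 0,"ty": 0,"tz": 0,"jaw": -0.3},
    {"rx": 0,"ry": 0,"rz": 0,"tx": 0,"ty": 0,"tz": -0.03,"jaw": -0.3},
    {"rx": 0,"ry": 0,"rz": 0,"tx": 0,"ty": 0,"tz": -0.08,"jaw": -0.1},
    {"rx": 0,"ry": 0,"rz": 0,"tx": 0,"ty": 0,"tz": -0.13,"jaw": 0},
    {"rx": 0,"ry": 0,"rz": 0,"tx": 0,"ty": 0,"tz": -0.18,"jaw": 0},
    {"rx": 0,"ry": 0,"rz": 0,"tx": 0,"ty": 0,"tz": -0.18,"jaw": 0},
  ],
)

```text
t: 14.5
position: [0.5195, 0.0268, 0.2554]
eef_rot: [1.0, 0.0, 0.004, -0.0]
force: [0.9, -1.2, -0.5]
gripper_width: 0.0427
grasp_force: 0.0
```

Run:
```python
from look import *
q=tool();print(q[0],delta((.4255,-.288,.25),-.09+np.pi/2))
```

```text
[0.5195 0.0268 0.2554] (array([-0.0942,  0.3147,  0.0043]), np.float64(0.09058942606719711))
```

Request:
step_arm(
  motion=[
    {"rx": 0,"ry": 0,"rz": 0.01,"tx": -0.01,"ty": 0.035,"tz": 0,"jaw": 0},
    {"rx": 0,"ry": 0,"rz": 0.02,"tx": -0.022,"ty": 0.075,"tz": 0,"jaw": 0},
    {"rx": 0,"ry": 0,"rz": 0.03,"tx": -0.034,"ty": 0.118,"tz": 0,"jaw": 0},
    {"rx": 0,"ry": 0,"rz": 0.05,"tx": -0.046,"ty": 0.16,"tz": 0,"jaw": 0},
    {"rx": 0,"ry": 0,"rz": 0.06,"tx": -0.058,"ty": 0.202,"tz": 0,"jaw": 0},
    {"rx": 0,"ry": 0,"rz": 0.07,"tx": -0.07,"ty": 0.244,"tz": 0,"jaw": 0},
    {"rx": 0,"ry": 0,"rz": 0.08,"tx": -0.08,"ty": 0.282,"tz": 0,"jaw": 0},
    {"rx": 0,"ry": 0,"rz": 0.09,"tx": -0.09,"ty": 0.313,"tz": 0,"jaw": 0},
    {"rx": 0,"ry": 0,"rz": 0.09,"tx": -0.09,"ty": 0.313,"tz": 0,"jaw": 0},
    {"rx": 0,"ry": 0,"rz": 0.09,"tx": -0.09,"ty": 0.313,"tz": 0,"jaw": 0},
  ],
)

```text
t: 15.75
position: [0.4269, -0.2854, 0.2505]
eef_rot: [0.999, -0.044, -0.001, -0.001]
force: [-0.2, 1.3, -0.1]
gripper_width: 0.0424
grasp_force: 0.0
```

Run:
```python
from look import *
cart();q=tool();print(q[0],delta((.4258,-.288,.028),-.09+np.pi/2))
```

```text
blue [252.8723 211.5745] 47 ((9.0, 4.0), 90.0) [302.2833 201.75  ] 60 [0.515  0.0274 0.0739] [0.0005]
green [320.875 202.875] 8 ((2.0, 2.0), 90.0) [303.939  260.9634] 82 [ 0.5095 -0.1621 -0.0412] [0.0631]
orange [406. 189.] 1 ((0.0, 0.0), 0.0) [310.1792 279.3019] 106 [ 0.497  -0.4003  0.05  ] [0.12]
[ 0.4274 -0.285   0.2509] (array([-0.0013,  0.0033,  0.2229]), np.float64(0.0028782526408166476))
```

Blue sits in its bay, with its rib at z 0.074 as expected. Next is green.

Request:
step_arm(
  motion=[
    {"rx": 0,"ry": 0,"rz": 0,"tx": -0.001,"ty": 0.003,"tz": 0.05,"jaw": 0},
    {"rx": 0,"ry": 0,"rz": 0,"tx": -0.001,"ty": 0.003,"tz": 0.1,"jaw": 0},
    {"rx": 0,"ry": 0,"rz": 0,"tx": -0.001,"ty": 0.003,"tz": 0.15,"jaw": 0},
    {"rx": 0,"ry": 0,"rz": 0,"tx": -0.001,"ty": 0.003,"tz": 0.19,"jaw": 0},
    {"rx": 0,"ry": 0,"rz": 0,"tx": -0.001,"ty": 0.003,"tz": 0.21,"jaw": 0},
    {"rx": 0,"ry": 0,"rz": 0,"tx": -0.001,"ty": 0.003,"tz": 0.222,"jaw": 0},
    {"rx": 0,"ry": 0,"rz": 0,"tx": -0.001,"ty": 0.003,"tz": 0.222,"jaw": 0},
    {"rx": 0,"ry": 0,"rz": 0,"tx": -0.001,"ty": 0.003,"tz": 0.222,"jaw": -0.4},
    {"rx": 0,"ry": 0,"rz": 0,"tx": -0.001,"ty": 0.003,"tz": 0.222,"jaw": -1},
    {"rx": 0,"ry": 0,"rz": 0,"tx": -0.001,"ty": 0.003,"tz": 0.222,"jaw": -1},
  ],
)

```text
t: 17.1
position: [0.4266, -0.2898, 0.0305]
eef_rot: [0.999, -0.045, 0.001, 0.0]
force: [-1.1, 0.7, 7.0]
gripper_width: 0.0128
grasp_force: 39.8
```

Request:
step_arm(
  motion=[
    {"rx": 0,"ry": 0,"rz": 0,"tx": 0,"ty": 0,"tz": 0,"jaw": -1},
    {"rx": 0,"ry": 0,"rz": 0,"tx": 0,"ty": 0,"tz": 0,"jaw": -1},
    {"rx": 0,"ry": 0,"rz": 0,"tx": 0,"ty": 0,"tz": 0,"jaw": -1},
  ],
)

```text
t: 17.48
position: [0.4266, -0.2898, 0.0304]
eef_rot: [0.999, -0.045, 0.001, 0.0]
force: [-0.2, 1.3, 7.1]
gripper_width: 0.0131
grasp_force: 39.8
```

Request:
step_arm(
  motion=[
    {"rx": 0,"ry": 0,"rz": 0,"tx": 0,"ty": 0,"tz": -0.02,"jaw": -1},
    {"rx": 0,"ry": 0,"rz": 0,"tx": 0,"ty": 0,"tz": -0.06,"jaw": -1},
    {"rx": 0,"ry": 0,"rz": 0,"tx": 0,"ty": 0,"tz": -0.11,"jaw": -1},
    {"rx": 0,"ry": 0,"rz": 0,"tx": 0,"ty": 0,"tz": -0.16,"jaw": -1},
    {"rx": 0,"ry": 0,"rz": 0,"tx": 0,"ty": 0,"tz": -0.21,"jaw": -1},
    {"rx": 0,"ry": 0,"rz": 0,"tx": 0,"ty": 0,"tz": -0.232,"jaw": -1},
    {"rx": 0,"ry": 0,"rz": 0,"tx": 0,"ty": 0,"tz": -0.232,"jaw": -1},
  ],
)

```text
t: 18.35
position: [0.4266, -0.2899, 0.263]
eef_rot: [0.999, -0.045, 0.002, 0.001]
force: [-0.0, -0.9, -0.8]
gripper_width: 0.0131
grasp_force: 39.0
```

Run:
```python
from look import *
q=tool();print(q[0],q[2]["gripper_width"],delta((.515,-.031,.26),np.pi/2))
```

```text
[ 0.4266 -0.2899  0.263 ] 0.01314493033424325 (array([ 0.065 , -0.2658,  0.0028]), np.float64(-0.08926190631456521))
```

Request:
step_arm(
  motion=[
    {"rx": 0,"ry": 0,"rz": -0.01,"tx": 0.007,"ty": -0.03,"tz": 0,"jaw": -1},
    {"rx": 0,"ry": 0,"rz": -0.02,"tx": 0.016,"ty": -0.065,"tz": 0,"jaw": -1},
    {"rx": 0,"ry": 0,"rz": -0.03,"tx": 0.025,"ty": -0.1,"tz": 0,"jaw": -1},
    {"rx": 0,"ry": 0,"rz": -0.05,"tx": 0.034,"ty": -0.135,"tz": 0,"jaw": -1},
    {"rx": 0,"ry": 0,"rz": -0.06,"tx": 0.043,"ty": -0.17,"tz": 0,"jaw": -1},
    {"rx": 0,"ry": 0,"rz": -0.07,"tx": 0.052,"ty": -0.205,"tz": 0,"jaw": -1},
    {"rx": 0,"ry": 0,"rz": -0.08,"tx": 0.059,"ty": -0.24,"tz": 0,"jaw": -1},
    {"rx": 0,"ry": 0,"rz": -0.09,"tx": 0.065,"ty": -0.266,"tz": 0,"jaw": -1},
    {"rx": 0,"ry": 0,"rz": -0.09,"tx": 0.065,"ty": -0.266,"tz": 0,"jaw": -1},
    {"rx": 0,"ry": 0,"rz": -0.09,"tx": 0.065,"ty": -0.266,"tz": 0,"jaw": -1},
  ],
)

```text
t: 19.6
position: [0.5133, -0.0312, 0.2602]
eef_rot: [1.0, -0.0, -0.001, 0.0]
force: [-0.9, 0.1, -1.3]
gripper_width: 0.0129
grasp_force: 39.1
```

Request:
step_arm(
  motion=[
    {"rx": 0,"ry": 0,"rz": 0,"tx": 0,"ty": 0,"tz": 0.03,"jaw": -1},
    {"rx": 0,"ry": 0,"rz": 0,"tx": 0,"ty": 0,"tz": 0.06,"jaw": -1},
    {"rx": 0,"ry": 0,"rz": 0,"tx": 0,"ty": 0,"tz": 0.09,"jaw": -1},
    {"rx": 0,"ry": 0,"rz": 0,"tx": 0,"ty": 0,"tz": 0.12,"jaw": -1},
    {"rx": 0,"ry": 0,"rz": 0,"tx": 0,"ty": 0,"tz": 0.145,"jaw": -1},
    {"rx": 0,"ry": 0,"rz": 0,"tx": 0,"ty": 0,"tz": 0.145,"jaw": -1},
  ],
)

```text
t: 20.35
position: [0.5122, -0.0317, 0.1146]
eef_rot: [1.0, -0.001, -0.002, 0.0]
force: [-0.3, -0.1, -1.2]
gripper_width: 0.0129
grasp_force: 39.1
```

Run:
```python
from look import *
cart();q=tool();print(q[0],q[2]["gripper_width"],delta((.515,-.031,.0715),np.pi/2))
```

```text
blue None (array([337.5946, 194.1622]), np.int32(37), array([336, 190,   4,  10]), ((9.0, 3.0), 90.0))
green [320.5 202.8] 10 ((2.0, 3.0), 90.0) [304.6667 196.6667] 21 [ 0.4988 -0.1566  0.1713] [0.0398]
orange [395.2083 246.2292] 48 ((8.973817825317383, 5.093247413635254), 75.96376037597656) [310.0755 279.3113] 106 [ 0.4151 -0.3846  0.0334] [0.0002]
[ 0.5143 -0.0313  0.1167] 0.012930208727521727 (array([ 0.0007, -0.0003,  0.0452]), np.float64(-0.0006977966345527165))
```

Request:
step_arm(
  motion=[
    {"rx": 0,"ry": 0,"rz": 0,"tx": 0.001,"ty": 0,"tz": 0.012,"jaw": -1},
    {"rx": 0,"ry": 0,"rz": 0,"tx": 0.001,"ty": 0,"tz": 0.024,"jaw": -1},
    {"rx": 0,"ry": 0,"rz": 0,"tx": 0.001,"ty": 0,"tz": 0.036,"jaw": -1},
    {"rx": 0,"ry": 0,"rz": 0,"tx": 0.001,"ty": 0,"tz": 0.043,"jaw": -1},
    {"rx": 0,"ry": 0,"rz": 0,"tx": 0.001,"ty": 0,"tz": 0.043,"jaw": -1},
  ],
)

```text
t: 21.08
position: [0.5148, -0.0302, 0.0726]
eef_rot: [1.0, 0.0, -0.001, -0.0]
force: [0.3, -0.1, -0.4]
gripper_width: 0.0129
grasp_force: 39.1
```

Request:
step_arm(
  motion=[
    {"rx": 0,"ry": 0,"rz": 0,"tx": 0,"ty": 0,"tz": 0,"jaw": -0.6},
    {"rx": 0,"ry": 0,"rz": 0,"tx": 0,"ty": 0,"tz": 0,"jaw": -0.3},
    {"rx": 0,"ry": 0,"rz": 0,"tx": 0,"ty": 0,"tz": 0,"jaw": -0.3},
    {"rx": 0,"ry": 0,"rz": 0,"tx": 0,"ty": 0,"tz": -0.03,"jaw": -0.3},
    {"rx": 0,"ry": 0,"rz": 0,"tx": 0,"ty": 0,"tz": -0.08,"jaw": -0.1},
    {"rx": 0,"ry": 0,"rz": 0,"tx": 0,"ty": 0,"tz": -0.13,"jaw": 0},
    {"rx": 0,"ry": 0,"rz": 0,"tx": 0,"ty": 0,"tz": -0.18,"jaw": 0},
    {"rx": 0,"ry": 0,"rz": 0,"tx": 0,"ty": 0,"tz": -0.18,"jaw": 0},
  ],
)

```text
t: 22.08
position: [0.5179, -0.0303, 0.2574]
eef_rot: [1.0, 0.0, 0.005, 0.0]
force: [0.9, -0.8, -0.7]
gripper_width: 0.0425
grasp_force: 0.0
```

Request:
step_arm(
  motion=[
    {"rx": 0,"ry": 0,"rz": -0.02,"tx": -0.01,"ty": 0.035,"tz": 0,"jaw": 0},
    {"rx": 0,"ry": 0,"rz": -0.04,"tx": -0.022,"ty": 0.08,"tz": 0,"jaw": 0},
    {"rx": 0,"ry": 0,"rz": -0.08,"tx": -0.035,"ty": 0.125,"tz": 0,"jaw": 0},
    {"rx": 0,"ry": 0,"rz": -0.11,"tx": -0.05,"ty": 0.17,"tz": 0,"jaw": 0},
    {"rx": 0,"ry": 0,"rz": -0.14,"tx": -0.062,"ty": 0.215,"tz": 0,"jaw": 0},
    {"rx": 0,"ry": 0,"rz": -0.17,"tx": -0.075,"ty": 0.26,"tz": 0,"jaw": 0},
    {"rx": 0,"ry": 0,"rz": -0.2,"tx": -0.085,"ty": 0.305,"tz": 0,"jaw": 0},
    {"rx": 0,"ry": 0,"rz": -0.22,"tx": -0.1,"ty": 0.353,"tz": 0,"jaw": 0},
    {"rx": 0,"ry": 0,"rz": -0.22,"tx": -0.1,"ty": 0.353,"tz": 0,"jaw": 0},
    {"rx": 0,"ry": 0,"rz": -0.22,"tx": -0.1,"ty": 0.353,"tz": 0,"jaw": 0},
  ],
)

```text
t: 23.32
position: [0.4152, -0.3824, 0.2523]
eef_rot: [0.994, 0.11, -0.0, -0.001]
force: [0.6, 0.2, 0.3]
gripper_width: 0.0426
grasp_force: 0.0
```

Run:
```python
from look import *
cart();q=tool();print(q[0],delta((.4152,-.3845,.029),.22+np.pi/2))
```

```text
blue [252.7778 211.6   ] 45 ((9.0, 4.0), 90.0) [302.2364 201.6727] 55 [0.5149 0.0276 0.0741] [0.0005]
green [272.439 211.439] 41 ((9.333809852600098, 4.101219177246094), 81.8698959350586) [307.1639 208.2623] 61 [ 0.5152 -0.0286  0.0735] [0.0005]
orange [405. 181.] 1 ((0.0, 0.0), 0.0) [310.1619 279.2571] 105 [ 0.5092 -0.3964  0.0503] [0.1359]
[ 0.4161 -0.3816  0.2528] (array([-0.0015,  0.003 ,  0.2238]), np.float64(0.0028662868731981206))
```

Green is placed at z 0.0735. Orange hasn't moved, so I pick it next.

Request:
step_arm(
  motion=[
    {"rx": 0,"ry": 0,"rz": 0,"tx": -0.001,"ty": 0.002,"tz": 0.05,"jaw": 0},
    {"rx": 0,"ry": 0,"rz": 0,"tx": -0.001,"ty": 0.002,"tz": 0.1,"jaw": 0},
    {"rx": 0,"ry": 0,"rz": 0,"tx": -0.001,"ty": 0.002,"tz": 0.15,"jaw": 0},
    {"rx": 0,"ry": 0,"rz": 0,"tx": -0.001,"ty": 0.002,"tz": 0.19,"jaw": 0},
    {"rx": 0,"ry": 0,"rz": 0,"tx": -0.001,"ty": 0.002,"tz": 0.21,"jaw": 0},
    {"rx": 0,"ry": 0,"rz": 0,"tx": -0.001,"ty": 0.002,"tz": 0.222,"jaw": 0},
    {"rx": 0,"ry": 0,"rz": 0,"tx": -0.001,"ty": 0.002,"tz": 0.222,"jaw": 0},
    {"rx": 0,"ry": 0,"rz": 0,"tx": -0.001,"ty": 0.002,"tz": 0.222,"jaw": -0.4},
    {"rx": 0,"ry": 0,"rz": 0,"tx": -0.001,"ty": 0.002,"tz": 0.222,"jaw": -1},
    {"rx": 0,"ry": 0,"rz": 0,"tx": -0.001,"ty": 0.002,"tz": 0.222,"jaw": -1},
  ],
)

```text
t: 24.68
position: [0.4157, -0.3858, 0.0324]
eef_rot: [0.994, 0.11, 0.001, 0.001]
force: [-0.6, 1.3, 6.5]
gripper_width: 0.0127
grasp_force: 42.6
```

Request:
step_arm(
  motion=[
    {"rx": 0,"ry": 0,"rz": 0,"tx": 0,"ty": 0,"tz": 0,"jaw": -1},
    {"rx": 0,"ry": 0,"rz": 0,"tx": 0,"ty": 0,"tz": 0,"jaw": -1},
    {"rx": 0,"ry": 0,"rz": 0,"tx": 0,"ty": 0,"tz": 0,"jaw": -1},
  ],
)

```text
t: 25.05
position: [0.4157, -0.3858, 0.0324]
eef_rot: [0.994, 0.11, 0.001, 0.001]
force: [-0.3, 1.4, 6.8]
gripper_width: 0.0125
grasp_force: 42.7
```

Request:
step_arm(
  motion=[
    {"rx": 0,"ry": 0,"rz": 0,"tx": 0,"ty": 0,"tz": -0.02,"jaw": -1},
    {"rx": 0,"ry": 0,"rz": 0,"tx": 0,"ty": 0,"tz": -0.06,"jaw": -1},
    {"rx": 0,"ry": 0,"rz": 0,"tx": 0,"ty": 0,"tz": -0.11,"jaw": -1},
    {"rx": 0,"ry": 0,"rz": 0,"tx": 0,"ty": 0,"tz": -0.16,"jaw": -1},
    {"rx": 0,"ry": 0,"rz": 0,"tx": 0,"ty": 0,"tz": -0.21,"jaw": -1},
    {"rx": 0,"ry": 0,"rz": 0,"tx": 0,"ty": 0,"tz": -0.232,"jaw": -1},
    {"rx": 0,"ry": 0,"rz": 0,"tx": 0,"ty": 0,"tz": -0.232,"jaw": -1},
  ],
)

```text
t: 25.92
position: [0.4156, -0.3862, 0.265]
eef_rot: [0.994, 0.11, 0.001, 0.001]
force: [-1.2, 0.3, -1.3]
gripper_width: 0.0127
grasp_force: 41.7
```

Run:
```python
from look import *
q=tool();print(q[0],q[2]["gripper_width"],delta((.515,-.087,.26),np.pi/2))
```

```text
[ 0.4156 -0.3862  0.265 ] 0.01273583634496104 (array([ 0.1624, -0.2702,  0.0046]), np.float64(0.22054860759992678))
```

Request:
step_arm(
  motion=[
    {"rx": 0,"ry": 0,"rz": 0.02,"tx": 0.018,"ty": -0.03,"tz": 0,"jaw": -1},
    {"rx": 0,"ry": 0,"rz": 0.05,"tx": 0.038,"ty": -0.064,"tz": 0,"jaw": -1},
    {"rx": 0,"ry": 0,"rz": 0.08,"tx": 0.06,"ty": -0.1,"tz": 0,"jaw": -1},
    {"rx": 0,"ry": 0,"rz": 0.11,"tx": 0.082,"ty": -0.136,"tz": 0,"jaw": -1},
    {"rx": 0,"ry": 0,"rz": 0.14,"tx": 0.104,"ty": -0.172,"tz": 0,"jaw": -1},
    {"rx": 0,"ry": 0,"rz": 0.17,"tx": 0.126,"ty": -0.208,"tz": 0,"jaw": -1},
    {"rx": 0,"ry": 0,"rz": 0.2,"tx": 0.146,"ty": -0.243,"tz": 0,"jaw": -1},
    {"rx": 0,"ry": 0,"rz": 0.22,"tx": 0.163,"ty": -0.27,"tz": 0,"jaw": -1},
    {"rx": 0,"ry": 0,"rz": 0.22,"tx": 0.163,"ty": -0.27,"tz": 0,"jaw": -1},
    {"rx": 0,"ry": 0,"rz": 0.22,"tx": 0.163,"ty": -0.27,"tz": 0,"jaw": -1},
  ],
)

```text
t: 27.18
position: [0.5139, -0.0871, 0.2621]
eef_rot: [1.0, 0.0, -0.001, 0.0]
force: [0.3, 0.0, -0.4]
gripper_width: 0.013
grasp_force: 41.7
```

Request:
step_arm(
  motion=[
    {"rx": 0,"ry": 0,"rz": 0,"tx": 0,"ty": 0,"tz": 0.03,"jaw": -1},
    {"rx": 0,"ry": 0,"rz": 0,"tx": 0,"ty": 0,"tz": 0.06,"jaw": -1},
    {"rx": 0,"ry": 0,"rz": 0,"tx": 0,"ty": 0,"tz": 0.09,"jaw": -1},
    {"rx": 0,"ry": 0,"rz": 0,"tx": 0,"ty": 0,"tz": 0.12,"jaw": -1},
    {"rx": 0,"ry": 0,"rz": 0,"tx": 0,"ty": 0,"tz": 0.145,"jaw": -1},
    {"rx": 0,"ry": 0,"rz": 0,"tx": 0,"ty": 0,"tz": 0.145,"jaw": -1},
    {"rx": 0,"ry": 0,"rz": 0,"tx": 0,"ty": 0,"tz": 0.145,"jaw": -1},
  ],
)

```text
t: 28.05
position: [0.5152, -0.0874, 0.1189]
eef_rot: [1.0, -0.0, 0.0, 0.0]
force: [-0.3, -0.2, -0.8]
gripper_width: 0.013
grasp_force: 41.7
```

Run:
```python
from look import *
cart();q=tool();print(q[0],q[2]["gripper_width"],delta((.515,-.087,.0735),np.pi/2))
```

```text
blue [252.8723 211.5745] 47 ((9.0, 4.0), 90.0) [302.1  201.28] 50 [0.5146 0.0273 0.0758] [0.0002]
green [320.6667 202.8889] 9 ((2.1213202476501465, 2.8284268379211426), 45.0) [309.5 217. ] 4 [ 0.5097 -0.1598  0.1048] [0.0362]
orange None (array([310.9032, 202.7742]), np.int32(31), array([308, 198,   9,   9]), ((9.978801727294922, 5.423261642456055), 40.601295471191406))
[ 0.5157 -0.0869  0.1194] 0.0126930142528646 (array([-0.0008,  0.0001,  0.0459]), np.float64(4.427530984862926e-05))
```

Request:
step_arm(
  motion=[
    {"rx": 0,"ry": 0,"rz": 0,"tx": 0,"ty": 0,"tz": 0.012,"jaw": -1},
    {"rx": 0,"ry": 0,"rz": 0,"tx": 0,"ty": 0,"tz": 0.024,"jaw": -1},
    {"rx": 0,"ry": 0,"rz": 0,"tx": 0,"ty": 0,"tz": 0.036,"jaw": -1},
    {"rx": 0,"ry": 0,"rz": 0,"tx": 0,"ty": 0,"tz": 0.044,"jaw": -1},
    {"rx": 0,"ry": 0,"rz": 0,"tx": 0,"ty": 0,"tz": 0.044,"jaw": -1},
  ],
)

```text
t: 28.78
position: [0.5146, -0.0862, 0.0736]
eef_rot: [1.0, 0.0, -0.001, -0.0]
force: [1.2, -0.7, -1.7]
gripper_width: 0.0128
grasp_force: 41.7
```

Request:
step_arm(
  motion=[
    {"rx": 0,"ry": 0,"rz": 0,"tx": 0,"ty": 0,"tz": 0,"jaw": -0.6},
    {"rx": 0,"ry": 0,"rz": 0,"tx": 0,"ty": 0,"tz": 0,"jaw": -0.3},
    {"rx": 0,"ry": 0,"rz": 0,"tx": 0,"ty": 0,"tz": 0,"jaw": -0.3},
    {"rx": 0,"ry": 0,"rz": 0,"tx": 0,"ty": 0,"tz": -0.03,"jaw": -0.3},
    {"rx": 0,"ry": 0,"rz": 0,"tx": 0,"ty": 0,"tz": -0.08,"jaw": -0.1},
    {"rx": 0,"ry": 0,"rz": 0,"tx": 0,"ty": 0,"tz": -0.13,"jaw": 0},
    {"rx": 0,"ry": 0,"rz": 0,"tx": 0,"ty": 0,"tz": -0.18,"jaw": 0},
    {"rx": 0,"ry": 0,"rz": 0,"tx": 0,"ty": 0,"tz": -0.18,"jaw": 0},
  ],
)

```text
t: 29.78
position: [0.5176, -0.0868, 0.2585]
eef_rot: [1.0, 0.0, 0.005, 0.001]
force: [-0.3, -0.1, 0.0]
gripper_width: 0.0426
grasp_force: 0.0
```

Request:
step_arm(
  motion=[
    {"rx": 0,"ry": 0,"rz": 0,"tx": 0,"ty": 0.05,"tz": 0,"jaw": 0},
    {"rx": 0,"ry": 0,"rz": 0,"tx": 0,"ty": 0.1,"tz": 0,"jaw": 0},
    {"rx": 0,"ry": 0,"rz": 0,"tx": 0,"ty": 0.15,"tz": 0,"jaw": 0},
    {"rx": 0,"ry": 0,"rz": 0,"tx": 0,"ty": 0.2,"tz": 0,"jaw": 0},
    {"rx": 0,"ry": 0,"rz": 0,"tx": 0,"ty": 0.2,"tz": 0,"jaw": 0},
  ],
)

```text
t: 30.4
position: [0.5128, -0.2916, 0.2529]
eef_rot: [1.0, -0.003, -0.001, 0.001]
force: [-1.0, 0.6, 0.3]
gripper_width: 0.0431
grasp_force: 0.0
```

Run:
```python
from look import *
t,s=cart();q=tool();print(q[0],delta((.428,-.031,.26),0))
H["red"]=(0,7)
a=blob(t,"red",(245,190,315,250),120,40);b=blob(s,"red",(270,130,330,215),120,40);print(a,b)
a=cv2.resize(t[165:275,225:415,::-1],(570,330),interpolation=cv2.INTER_CUBIC);b=cv2.resize(s[150:270,240:350,::-1],(302,330),interpolation=cv2.INTER_CUBIC)
cv2.imwrite("pics/p3.png",cv2.resize(cv2.hconcat([a,b]),None,fx=.9,fy=.9))
```

```text
blue [252.8261 211.5652] 46 ((9.0, 4.0), 90.0) [302.2679 201.5536] 56 [0.515  0.0275 0.0746] [0.0005]
green [272.439 211.439] 41 ((9.333809852600098, 4.101219177246094), 81.8698959350586) [307.0172 208.1207] 58 [ 0.5149 -0.0286  0.074 ] [0.0002]
orange [292.0408 211.4082] 49 ((9.0, 4.0), 90.0) [312.1857 214.9857] 70 [ 0.5148 -0.0847  0.0738] [0.0003]
[ 0.5143 -0.2861  0.253 ] (array([-0.0864, -0.2551, -0.0064]), np.float64(1.5703467240188909))
(array([270.2597, 239.2541]), np.int32(181), array([252, 237,  38,   6]), ((5.0, 37.0), 90.0)) (array([279.7593, 174.8148]), np.int32(54), array([275, 169,  11,  12]), ((12.80000114440918, 4.200000286102295), 53.13010025024414))
```

View pics/p3.png

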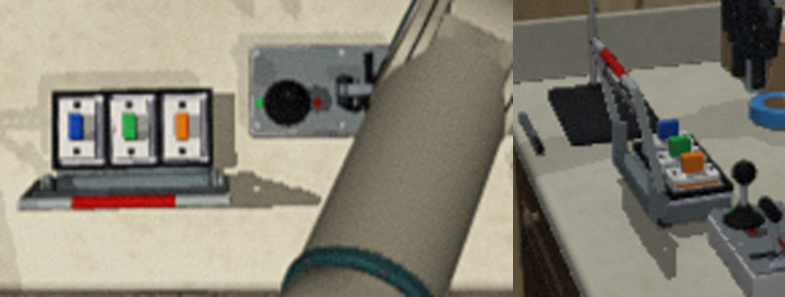

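All three lie flat in their bays at about (77,127), (130,127) and (183,127), and the bail is upright with its grip at (125,200). Next I swing it shut.

Request:
step_arm(
  motion=[
    {"rx": 0,"ry": 0,"rz": -0.17,"tx": -0.009,"ty": -0.026,"tz": -0.005,"jaw": 0},
    {"rx": 0,"ry": 0,"rz": -0.34,"tx": -0.018,"ty": -0.053,"tz": -0.005,"jaw": 0},
    {"rx": 0,"ry": 0,"rz": -0.51,"tx": -0.027,"ty": -0.08,"tz": -0.005,"jaw": 0},
    {"rx": 0,"ry": 0,"rz": -0.68,"tx": -0.036,"ty": -0.107,"tz": -0.005,"jaw": 0},
    {"rx": 0,"ry": 0,"rz": -0.85,"tx": -0.045,"ty": -0.135,"tz": -0.005,"jaw": 0},
    {"rx": 0,"ry": 0,"rz": -1.02,"tx": -0.055,"ty": -0.165,"tz": -0.005,"jaw": 0},
    {"rx": 0,"ry": 0,"rz": -1.19,"tx": -0.065,"ty": -0.195,"tz": -0.005,"jaw": 0},
    {"rx": 0,"ry": 0,"rz": -1.36,"tx": -0.075,"ty": -0.225,"tz": -0.005,"jaw": 0},
    {"rx": 0,"ry": 0,"rz": -1.5,"tx": -0.082,"ty": -0.245,"tz": -0.005,"jaw": 0},
    {"rx": 0,"ry": 0,"rz": -1.57,"tx": -0.086,"ty": -0.255,"tz": -0.005,"jaw": 0},
  ],
)

```text
t: 31.75
position: [0.4277, -0.0285, 0.2592]
eef_rot: [0.704, 0.71, -0.0, -0.0]
force: [0.0, -0.7, 0.9]
gripper_width: 0.0428
grasp_force: 0.0
```

Request:
step_arm(
  motion=[
    {"rx": 0,"ry": 0,"rz": 0,"tx": 0,"ty": 0,"tz": 0,"jaw": 0},
    {"rx": 0,"ry": 0,"rz": 0,"tx": 0,"ty": 0,"tz": 0,"jaw": 0},
  ],
)

```text
t: 32.0
position: [0.4288, -0.0312, 0.2592]
eef_rot: [0.707, 0.707, -0.0, -0.0]
force: [-0.5, 0.2, -0.2]
gripper_width: 0.0424
grasp_force: 0.0
```

Run:
```python
from look import *
g,r=tri((270.3,239.25),(279.76,174.8));print(g,r); q=tool();print(q[0],q[2]["qpos"],delta((g[0],-.031,g[2]-.019),0))
```

```text
[ 0.4278 -0.0314  0.1999] [0.0011]
[ 0.4288 -0.0312  0.2592] [ 0.3494  0.3007 -0.4383  2.0493  0.1719  0.8262 -0.1891] (array([ 0.0002, -0.001 ,  0.0783]), np.float64(-0.0003378182820847897))
```

Request:
step_arm(
  motion=[
    {"rx": 0,"ry": 0,"rz": 0,"tx": 0,"ty": -0.001,"tz": 0.03,"jaw": 0},
    {"rx": 0,"ry": 0,"rz": 0,"tx": 0,"ty": -0.001,"tz": 0.06,"jaw": 0},
    {"rx": 0,"ry": 0,"rz": 0,"tx": 0,"ty": -0.001,"tz": 0.079,"jaw": 0},
    {"rx": 0,"ry": 0,"rz": 0,"tx": 0,"ty": -0.001,"tz": 0.079,"jaw": 0},
    {"rx": 0,"ry": 0,"rz": 0,"tx": 0,"ty": -0.001,"tz": 0.079,"jaw": -0.5},
    {"rx": 0,"ry": 0,"rz": 0,"tx": 0,"ty": -0.001,"tz": 0.079,"jaw": -1},
    {"rx": 0,"ry": 0,"rz": 0,"tx": 0,"ty": -0.001,"tz": 0.079,"jaw": -1},
    {"rx": 0,"ry": 0,"rz": 0,"tx": 0,"ty": -0.001,"tz": 0.079,"jaw": -1},
    {"rx": 0,"ry": 0,"rz": 0,"tx": 0,"ty": -0.001,"tz": 0.079,"jaw": -1},
  ],
)

```text
t: 33.12
position: [0.4285, -0.0315, 0.1812]
eef_rot: [0.707, 0.707, 0.0, 0.001]
force: [-1.1, -0.2, 6.4]
gripper_width: 0.0126
grasp_force: 39.2
```

Request:
step_arm(
  motion=[
    {"rx": 0,"ry": 0,"rz": 0,"tx": 0,"ty": 0.011,"tz": -0.002,"jaw": -1},
    {"rx": 0,"ry": 0,"rz": 0,"tx": 0,"ty": 0.023,"tz": -0.003,"jaw": -1},
    {"rx": 0,"ry": 0,"rz": 0,"tx": 0,"ty": 0.049,"tz": -0.001,"jaw": -1},
    {"rx": 0,"ry": 0,"rz": 0,"tx": 0,"ty": 0.074,"tz": 0.006,"jaw": -1},
    {"rx": 0,"ry": 0,"rz": 0,"tx": 0,"ty": 0.097,"tz": 0.018,"jaw": -1},
    {"rx": 0,"ry": 0,"rz": 0,"tx": 0,"ty": 0.1175,"tz": 0.034,"jaw": -1},
    {"rx": 0,"ry": 0,"rz": 0,"tx": 0,"ty": 0.134,"tz": 0.054,"jaw": -1},
    {"rx": 0,"ry": 0,"rz": 0,"tx": 0,"ty": 0.147,"tz": 0.077,"jaw": -1},
    {"rx": 0,"ry": 0,"rz": 0,"tx": 0,"ty": 0.154,"tz": 0.101,"jaw": -1},
    {"rx": 0,"ry": 0,"rz": 0,"tx": 0,"ty": 0.154,"tz": 0.101,"jaw": -1},
  ],
)

```text
t: 34.38
position: [0.5822, -0.0291, 0.0781]
eef_rot: [0.706, 0.708, 0.001, -0.001]
force: [-0.2, 5.6, -3.2]
gripper_width: 0.0128
grasp_force: 42.2
```

Request:
step_arm(
  motion=[
    {"rx": 0,"ry": 0,"rz": 0,"tx": 0,"ty": 0.002,"tz": 0.012,"jaw": -1},
    {"rx": 0,"ry": 0,"rz": 0,"tx": 0,"ty": 0.003,"tz": 0.02,"jaw": -1},
    {"rx": 0,"ry": 0,"rz": 0,"tx": 0,"ty": 0.003,"tz": 0.026,"jaw": -1},
    {"rx": 0,"ry": 0,"rz": 0,"tx": 0,"ty": 0.003,"tz": 0.027,"jaw": -1},
  ],
)

```text
t: 34.88
position: [0.585, -0.0292, 0.0536]
eef_rot: [0.707, 0.708, 0.001, -0.001]
force: [-0.7, 4.8, 3.5]
gripper_width: 0.0127
grasp_force: 43.9
```

Request:
step_arm(
  motion=[
    {"rx": 0,"ry": 0,"rz": 0,"tx": 0,"ty": 0,"tz": 0,"jaw": -0.6},
    {"rx": 0,"ry": 0,"rz": 0,"tx": 0,"ty": 0,"tz": 0,"jaw": -0.2},
    {"rx": 0,"ry": 0,"rz": 0,"tx": 0,"ty": 0,"tz": 0,"jaw": -0.2},
    {"rx": 0,"ry": 0,"rz": 0,"tx": 0,"ty": 0,"tz": -0.02,"jaw": -0.2},
    {"rx": 0,"ry": 0,"rz": 0,"tx": 0,"ty": 0,"tz": -0.06,"jaw": -0.2},
    {"rx": 0,"ry": 0,"rz": 0,"tx": 0,"ty": 0,"tz": -0.06,"jaw": -0.6},
    {"rx": 0,"ry": 0,"rz": 0,"tx": 0,"ty": 0,"tz": -0.06,"jaw": -1},
    {"rx": 0,"ry": 0,"rz": 0,"tx": 0,"ty": 0,"tz": -0.06,"jaw": -1},
    {"rx": 0,"ry": 0,"rz": 0,"tx": 0,"ty": 0,"tz": -0.04,"jaw": -1},
    {"rx": 0,"ry": 0,"rz": 0,"tx": 0,"ty": 0,"tz": -0.034,"jaw": -1},
  ],
)

```text
t: 36.12
position: [0.5835, -0.0315, 0.0845]
eef_rot: [0.707, 0.707, -0.001, -0.001]
force: [-0.4, 0.3, -0.5]
gripper_width: 0.0004
grasp_force: 0.0
```

Request:
step_arm(
  motion=[
    {"rx": 0,"ry": 0,"rz": 0,"tx": 0,"ty": 0,"tz": 0.003,"jaw": -1},
    {"rx": 0,"ry": 0,"rz": 0,"tx": 0,"ty": 0,"tz": 0.006,"jaw": -1},
    {"rx": 0,"ry": 0,"rz": 0,"tx": 0,"ty": 0,"tz": 0.009,"jaw": -1},
    {"rx": 0,"ry": 0,"rz": 0,"tx": 0,"ty": 0,"tz": 0.011,"jaw": -1},
    {"rx": 0,"ry": 0,"rz": 0,"tx": 0,"ty": 0,"tz": 0.013,"jaw": -1},
    {"rx": 0,"ry": 0,"rz": 0,"tx": 0,"ty": 0,"tz": 0.013,"jaw": -1},
  ],
)

```text
t: 36.88
position: [0.5855, -0.0313, 0.0765]
eef_rot: [0.707, 0.707, 0.0, 0.001]
force: [-5.9, 0.2, 22.8]
gripper_width: -0.0003
grasp_force: 11.5
```

Request:
step_arm(
  motion=[
    {"rx": 0,"ry": 0,"rz": 0,"tx": 0,"ty": 0,"tz": -0.03,"jaw": -1},
    {"rx": 0,"ry": 0,"rz": 0,"tx": 0,"ty": 0,"tz": -0.07,"jaw": -0.2},
    {"rx": 0,"ry": 0,"rz": 0,"tx": 0,"ty": 0,"tz": -0.1,"jaw": -0.2},
    {"rx": 0,"ry": 0,"rz": 0,"tx": 0,"ty": -0.05,"tz": -0.1,"jaw": -0.2},
    {"rx": 0,"ry": 0,"rz": 0,"tx": 0,"ty": -0.05,"tz": -0.1,"jaw": -0.2},
  ],
)

```text
t: 37.5
position: [0.5302, -0.0319, 0.1733]
eef_rot: [0.707, 0.707, -0.002, -0.001]
force: [0.8, -0.6, -0.1]
gripper_width: 0.0343
grasp_force: 0.0
```

Run:
```python
from look import *
t,s=cart();print(tool()[0])
H["red"]=(0,7)
b=blob(s,"red",(315,190,345,225),120,40);print(b, proj("side",(.585,-.031,.07)),proj("side",(.585,-.031,.09)))
cv2.imwrite("pics/t4.png",t[:,:,::-1]);cv2.imwrite("pics/s4.png",s[:,:,::-1])
a=cv2.resize(t[175:225,308:392,::-1],None,fx=6,fy=6,interpolation=cv2.INTER_CUBIC);b=cv2.resize(s[190:280,295:375,::-1],None,fx=300/90*1,fy=300/90,interpolation=cv2.INTER_CUBIC)
cv2.imwrite("pics/c4.png",cv2.hconcat([a,b]));print(a.shape,b.shape)
```

```text
blue None (array([302.1967, 201.4262]), np.int32(61), array([298, 198,   9,   8]), ((7.0, 8.0), 90.0))
green [320.4545 202.6364] 11 ((2.8284268379211426, 2.8284268379211426), 45.0) [307.2698 208.1429] 63 [ 0.5051 -0.158   0.1339] [0.0384]
orange [294.0408 208.4082] 49 ((9.0, 4.0), 90.0) [315.2838 215.6216] 74 [ 0.5234 -0.0904  0.0729] [0.0001]
[ 0.5351 -0.0316  0.1738]
(array([327.1731, 206.0769]), np.int32(52), array([322, 200,  12,  14]), ((15.031232833862305, 3.487910270690918), 48.36646270751953)) [327.5421 206.8888] [327.5946 201.3076]
(300, 504, 3) (300, 267, 3)
```

View pics/c4.png

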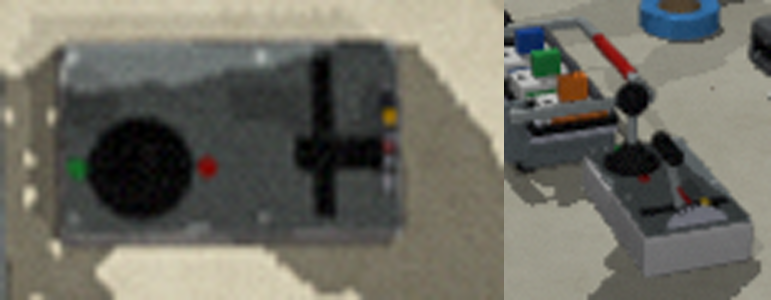

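The bail is shut, but orange's reading has shifted, so I look closer.

Run:
```python
from look import *
t,s=cv2.imread("pics/t4.png"),cv2.imread("pics/s4.png");t3=None
a=cv2.resize(t[183:245,238:312],None,fx=6,fy=6,interpolation=cv2.INTER_CUBIC);b=cv2.resize(s[185:247,283:341],None,fx=6,fy=6,interpolation=cv2.INTER_CUBIC)
cv2.imwrite("pics/c5.png",cv2.hconcat([a,b]))
```

```text
(no output)
```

View pics/c5.png

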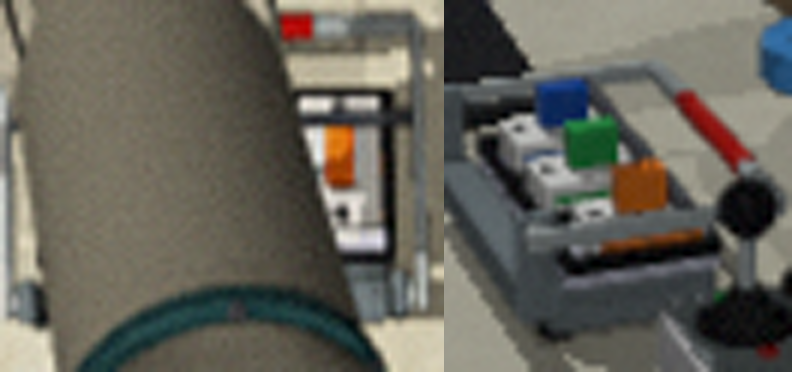

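Orange slid forward inside its bay but still looks flat, and the bail is shut, with the red grip 0.8 px from its predicted shut position. I'll check the bay limits numerically and locate the lever and stick.

Run:
```python
from look import *
for n,p in(("far",(273.7,197.0)),("near",(273.7,226.7)),("left",(243.85,211.8)),("right",(303.6,211.8))):print(n,onz("top",p,.05))
print("tbar",tri((363.7,199.95),(343.8,234.5)),tri((364.3,200.2),(343.9,234.6)))
print("knob",tri((330.8,202.6),(333.03,219.27)))
k=onz("top",(330.8,202.6),.106);print("knob z.106",k,proj("side",k))
off=lambda x,y:(308+(x+.5)/6-.5,175+(y+.5)/6-.5)
for q in((78,168),(208,167),(390,116),(322,55),(322,215)):print(q,onz("top",off(*q),.043))
t=cv2.imread("pics/t4.png")[:,:,::-1];g=cv2.cvtColor(t.copy(),cv2.COLOR_RGB2GRAY)
print(g[192:210,355:375])
```

```text
far [ 0.5599 -0.0305  0.05  ]
near [ 0.4729 -0.0308  0.05  ]
left [0.5168 0.0563 0.05  ]
right [ 0.5159 -0.1177  0.05  ]
tbar (array([ 0.5438, -0.2879,  0.0978]), array([0.0006])) (array([ 0.5432, -0.2896,  0.0983]), array([0.0009]))
knob (array([ 0.5401, -0.1957,  0.1038]), array([0.0066]))
knob z.106 [ 0.5353 -0.1943  0.106 ] [329.7856 218.8323]
(78, 168) [ 0.5436 -0.1677  0.043 ]
(208, 167) [ 0.5438 -0.2313  0.043 ]
(390, 116) [ 0.5685 -0.321   0.043 ]
(322, 55) [ 0.599  -0.2883  0.043 ]
(322, 215) [ 0.5198 -0.2866  0.043 ]
[[ 51  49  54  60  50  17   9   7  35  61  62  73  67  53  52  51  33  31
   42  78]
 [ 51  55  55  53  55  23   6   7  38  67  61  63  66  55  55  47  45  77
   85  83]
 [ 52  50  48  58  57  14   5  14  32  64  68  64  72  53  52  47  56 105
  105  91]
 [ 56  51  53  49  49  19  10   4  28  63  65  55  53  52  53  56  52  89
   86  90]
 [ 60  59  56  54  54  23  16  13  32  58  60  58  59  54  52  48  47  49
   51  80]
 [ 67  66  45  41  47  12  21  24  29  40  48  39  42  44  41  37  40  67
   79  97]
 [ 67  69  28  15  14  10  12  14  19  21  28  13  20  20
[... 263 characters left out ...]
  17  90
   75  81]
 [ 68  70  36   9   7   8  19   2  12  17  13  10  11   9  16   0  28  77
   66  91]
 [ 68  68  59  43  30  21   9   5  19  44  52  50  50  55  53  38  39  64
   49  83]
 [ 66  71  70  60  65  27  13   7  27  67  70  73  68  73  68  59  67 101
   78  94]
 [ 64  70  62  66  72  35  17   8  29  62  68  67  68  69  66  66  70 112
   85  95]
 [ 67  72  71  68  66  28   6   3  27  64  68  69  64  65  67  64  63  93
   74  94]
 [ 68  69  65  70  70  32  11  13  24  67  70  68  65  68  70  64  60  74
   60  89]
 [ 69  66  66  68  74  42   7   5  23  65  72  68  70  71  72  62  70  68
   66  83]
 [ 62  68  69  68  67  40   4  13  19  64  65  71  68  66  67  64  65  69
   65  79]]
```

Request:
step_arm(
  motion=[
    {"rx": 0,"ry": 0,"rz": 0,"tx": -0.035,"ty": 0.002,"tz": 0,"jaw": -0.2},
    {"rx": 0,"ry": 0,"rz": 0,"tx": -0.075,"ty": 0.004,"tz": 0,"jaw": -0.2},
    {"rx": 0,"ry": 0,"rz": 0,"tx": -0.115,"ty": 0.006,"tz": 0,"jaw": -0.2},
    {"rx": 0,"ry": 0,"rz": 0,"tx": -0.155,"ty": 0.008,"tz": 0,"jaw": -0.2},
    {"rx": 0,"ry": 0,"rz": 0,"tx": -0.195,"ty": 0.008,"tz": 0,"jaw": -0.2},
    {"rx": 0,"ry": 0,"rz": 0,"tx": -0.23,"ty": 0.008,"tz": 0,"jaw": -0.2},
    {"rx": 0,"ry": 0,"rz": 0,"tx": -0.257,"ty": 0.008,"tz": 0,"jaw": -0.2},
    {"rx": 0,"ry": 0,"rz": 0,"tx": -0.257,"ty": 0.008,"tz": 0,"jaw": -0.2},
    {"rx": 0,"ry": 0,"rz": 0,"tx": -0.257,"ty": 0.008,"tz": 0,"jaw": -0.2},
  ],
)

```text
t: 38.72
position: [0.5437, -0.2872, 0.1731]
eef_rot: [0.707, 0.707, 0.001, -0.0]
force: [-0.2, 0.1, -0.2]
gripper_width: 0.0344
grasp_force: 0.0
```

Run:
```python
from look import *
t,s=cart();q=tool();print(q[0],q[2]["qpos"],delta((.5435,-.289,.082),0))
cv2.imwrite("pics/t6.png",t[:,:,::-1]);cv2.imwrite("pics/s6.png",s[:,:,::-1])
a=cv2.resize(t[183:245,238:312,::-1],None,fx=6,fy=6,interpolation=cv2.INTER_CUBIC);b=cv2.resize(s[185:247,283:341,::-1],None,fx=6,fy=6,interpolation=cv2.INTER_CUBIC)
cv2.imwrite("pics/c6.png",cv2.hconcat([a,b]))
```

```text
blue [252.6   211.475] 40 ((4.0, 9.0), 0.0) [302.4286 201.5   ] 56 [0.5155 0.0281 0.0745] [0.0008]
green [272.439 211.439] 41 ((9.333809852600098, 4.101219177246094), 81.8698959350586) [307.3387 208.1613] 62 [ 0.5154 -0.0287  0.0738] [0.0009]
orange [294.  208.5] 50 ((9.0, 4.0), 90.0) [315.1299 215.4156] 77 [ 0.523  -0.0903  0.0736] [0.]
[ 0.5436 -0.2866  0.1734] [ 0.6742  0.6665 -0.3825  1.6728  0.3074  0.8621  0.1664] (array([-0.0024, -0.0001,  0.0914]), np.float64(0.002231888607012733))
```

View pics/c6.png

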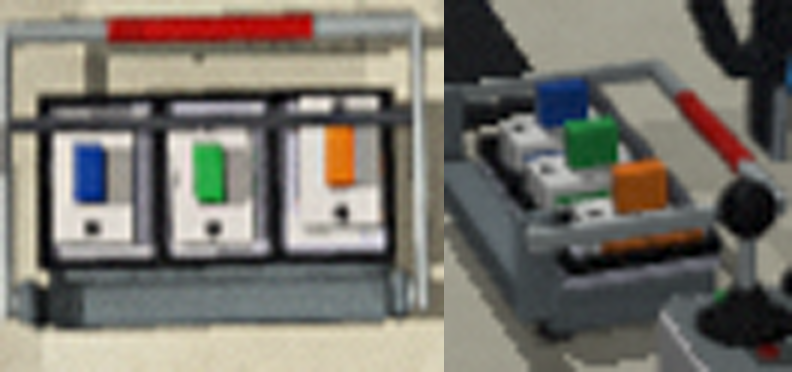

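Orange lies flat against the far wall inside its bay, about 5 mm off centre and within tolerance. The bail is level and shut. On to the lever.

Request:
step_arm(
  motion=[
    {"rx": 0,"ry": 0,"rz": 0,"tx": -0.002,"ty": 0,"tz": 0.03,"jaw": -0.2},
    {"rx": 0,"ry": 0,"rz": 0,"tx": -0.002,"ty": 0,"tz": 0.06,"jaw": -0.2},
    {"rx": 0,"ry": 0,"rz": 0,"tx": -0.002,"ty": 0,"tz": 0.08,"jaw": -0.2},
    {"rx": 0,"ry": 0,"rz": 0,"tx": -0.002,"ty": 0,"tz": 0.091,"jaw": -0.2},
    {"rx": 0,"ry": 0,"rz": 0,"tx": -0.002,"ty": 0,"tz": 0.091,"jaw": -0.2},
    {"rx": 0,"ry": 0,"rz": 0,"tx": -0.002,"ty": 0,"tz": 0.091,"jaw": -0.6},
    {"rx": 0,"ry": 0,"rz": 0,"tx": -0.002,"ty": 0,"tz": 0.091,"jaw": -1},
    {"rx": 0,"ry": 0,"rz": 0,"tx": -0.002,"ty": 0,"tz": 0.091,"jaw": -1},
    {"rx": 0,"ry": 0,"rz": 0,"tx": -0.002,"ty": 0,"tz": 0.091,"jaw": -1},
  ],
  force=25,
)

```text
t: 39.95
position: [0.5433, -0.2904, 0.0834]
eef_rot: [0.707, 0.707, 0.0, 0.001]
force: [-1.3, 0.3, 6.5]
gripper_width: 0.0151
grasp_force: 24.6
```

Request:
step_arm(
  motion=[
    {"rx": 0,"ry": 0,"rz": 0,"tx": 0,"ty": 0.007,"tz": -0.001,"jaw": -1},
    {"rx": 0,"ry": 0,"rz": 0,"tx": 0,"ty": 0.014,"tz": -0.002,"jaw": -1},
    {"rx": 0,"ry": 0,"rz": 0,"tx": 0,"ty": 0.021,"tz": -0.002,"jaw": -1},
    {"rx": 0,"ry": 0,"rz": 0,"tx": 0,"ty": 0.028,"tz": -0.001,"jaw": -1},
    {"rx": 0,"ry": 0,"rz": 0,"tx": 0,"ty": 0.028,"tz": -0.001,"jaw": -1},
    {"rx": 0,"ry": 0,"rz": 0,"tx": 0,"ty": 0.028,"tz": -0.001,"jaw": -1},
  ],
)

```text
t: 40.7
position: [0.5688, -0.2904, 0.0829]
eef_rot: [0.707, 0.707, -0.001, -0.001]
force: [-5.3, 1.0, 0.9]
gripper_width: 0.0147
grasp_force: 25.4
```

Request:
step_arm(
  motion=[
    {"rx": 0,"ry": 0,"rz": 0,"tx": 0,"ty": 0,"tz": 0,"jaw": -0.5},
    {"rx": 0,"ry": 0,"rz": 0,"tx": 0,"ty": 0,"tz": 0,"jaw": -0.2},
    {"rx": 0,"ry": 0,"rz": 0,"tx": 0,"ty": 0,"tz": 0,"jaw": -0.2},
    {"rx": 0,"ry": 0,"rz": 0,"tx": 0,"ty": 0,"tz": -0.03,"jaw": -0.2},
    {"rx": 0,"ry": 0,"rz": 0,"tx": 0,"ty": 0,"tz": -0.08,"jaw": -0.2},
    {"rx": 0,"ry": 0,"rz": 0,"tx": -0.05,"ty": -0.04,"tz": -0.09,"jaw": -0.2},
    {"rx": 0,"ry": 0,"rz": 0,"tx": -0.1,"ty": -0.08,"tz": -0.09,"jaw": -0.2},
    {"rx": 0,"ry": 0,"rz": 0,"tx": -0.12,"ty": -0.12,"tz": -0.09,"jaw": -0.2},
    {"rx": 0,"ry": 0,"rz": 0,"tx": -0.12,"ty": -0.12,"tz": -0.09,"jaw": -0.2},
  ],
)

```text
t: 41.82
position: [0.4461, -0.4146, 0.1732]
eef_rot: [0.71, 0.704, -0.002, -0.0]
force: [0.3, -0.0, 0.2]
gripper_width: 0.0344
grasp_force: 0.0
```

Run:
```python
from look import *
t,s=robot.capture("top"),robot.capture("side");q=tool();print(q[0])
a=cv2.resize(t[175:225,308:392,::-1],None,fx=6,fy=6,interpolation=cv2.INTER_CUBIC);b=cv2.resize(s[205:275,318:375,::-1],None,fx=300/70,fy=300/70,interpolation=cv2.INTER_CUBIC)
cv2.imwrite("pics/c7.png",cv2.hconcat([a,b]))
g=cv2.cvtColor(t,cv2.COLOR_RGB2GRAY);print(g[188:206,364:371].mean(1).astype(int))
gs=cv2.cvtColor(s,cv2.COLOR_RGB2GRAY);m=(gs[225:243,335:356]<45).astype(np.uint8);print(cv2.connectedComponentsWithStats(m)[2:])
```

```text
[ 0.4512 -0.4107  0.1737]
[ 62  13   8  10  12  18  22  44  70  92 101 103 105 104 106 108 109 110]
(array([[  0,   0,  21,  18, 276],
       [  0,   0,   1,   3,   3],
       [  3,   0,   1,   6,   6],
       [ 14,   3,   7,  10,  44],
       [  0,   4,   1,   3,   3],
       [  0,   8,   7,  10,  46]], dtype=int32), array([[10.5145,  8.1123],
       [ 0.    ,  1.    ],
       [ 3.    ,  2.5   ],
       [17.2273,  7.5227],
       [ 0.    ,  5.    ],
       [ 2.2174, 13.2609]]))
```

View pics/c7.png

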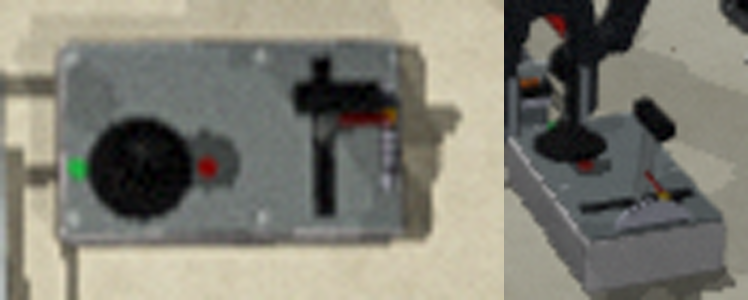

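The pointer tip, at about (390,120), sits just below the centre of the yellow mark at (392,116), so the lever is near 0.75. I'll nudge it about 4 mm further for margin.

Request:
step_arm(
  motion=[
    {"rx": 0,"ry": 0,"rz": 0,"tx": 0.02,"ty": 0.04,"tz": 0,"jaw": -0.2},
    {"rx": 0,"ry": 0,"rz": 0,"tx": 0.06,"ty": 0.08,"tz": 0,"jaw": -0.2},
    {"rx": 0,"ry": 0,"rz": 0,"tx": 0.1,"ty": 0.11,"tz": 0,"jaw": -0.2},
    {"rx": 0,"ry": 0,"rz": 0,"tx": 0.12,"ty": 0.122,"tz": 0,"jaw": -0.2},
    {"rx": 0,"ry": 0,"rz": 0,"tx": 0.12,"ty": 0.122,"tz": 0,"jaw": -0.2},
    {"rx": 0,"ry": 0,"rz": 0,"tx": 0.12,"ty": 0.122,"tz": 0.03,"jaw": -0.2},
    {"rx": 0,"ry": 0,"rz": 0,"tx": 0.12,"ty": 0.122,"tz": 0.06,"jaw": -0.2},
    {"rx": 0,"ry": 0,"rz": 0,"tx": 0.12,"ty": 0.122,"tz": 0.088,"jaw": -0.2},
    {"rx": 0,"ry": 0,"rz": 0,"tx": 0.12,"ty": 0.122,"tz": 0.088,"jaw": -0.2},
    {"rx": 0,"ry": 0,"rz": 0,"tx": 0.12,"ty": 0.122,"tz": 0.088,"jaw": -0.2},
  ],
)

```text
t: 43.18
position: [0.5734, -0.2913, 0.0863]
eef_rot: [0.707, 0.707, 0.0, 0.001]
force: [0.7, -0.3, 0.1]
gripper_width: 0.0339
grasp_force: 0.0
```

Request:
step_arm(
  motion=[
    {"rx": 0,"ry": 0,"rz": 0,"tx": 0,"ty": 0,"tz": 0,"jaw": -0.6},
    {"rx": 0,"ry": 0,"rz": 0,"tx": 0,"ty": 0,"tz": 0,"jaw": -1},
    {"rx": 0,"ry": 0,"rz": 0,"tx": 0,"ty": 0,"tz": 0,"jaw": -1},
    {"rx": 0,"ry": 0,"rz": 0,"tx": 0,"ty": 0,"tz": 0,"jaw": -1},
  ],
)

```text
t: 43.68
position: [0.5733, -0.2911, 0.0868]
eef_rot: [0.707, 0.707, -0.0, 0.001]
force: [-1.8, 0.1, 6.4]
gripper_width: 0.015
grasp_force: 24.6
```

Request:
step_arm(
  motion=[
    {"rx": 0,"ry": 0,"rz": 0,"tx": 0,"ty": 0,"tz": 0,"jaw": -0.5},
    {"rx": 0,"ry": 0,"rz": 0,"tx": 0,"ty": 0,"tz": 0,"jaw": -0.2},
    {"rx": 0,"ry": 0,"rz": 0,"tx": 0,"ty": 0,"tz": 0,"jaw": -0.2},
    {"rx": 0,"ry": 0,"rz": 0,"tx": 0,"ty": 0,"tz": -0.03,"jaw": -0.2},
    {"rx": 0,"ry": 0,"rz": 0,"tx": 0,"ty": 0,"tz": -0.07,"jaw": -0.2},
    {"rx": 0,"ry": 0,"rz": 0,"tx": 0,"ty": 0,"tz": -0.085,"jaw": -0.6},
    {"rx": 0,"ry": 0,"rz": 0,"tx": -0.04,"ty": -0.05,"tz": -0.085,"jaw": -1},
    {"rx": 0,"ry": 0,"rz": 0,"tx": -0.08,"ty": -0.1,"tz": -0.085,"jaw": -1},
    {"rx": 0,"ry": 0,"rz": 0,"tx": -0.1,"ty": -0.13,"tz": -0.085,"jaw": -1},
    {"rx": 0,"ry": 0,"rz": 0,"tx": -0.1,"ty": -0.13,"tz": -0.085,"jaw": -1},
  ],
)

```text
t: 44.92
position: [0.4384, -0.3934, 0.1694]
eef_rot: [0.71, 0.705, -0.002, -0.001]
force: [0.7, 1.1, 0.2]
gripper_width: -0.0002
grasp_force: 0.0
```

Run:
```python
from look import *
t,s=robot.capture("top"),robot.capture("side");q=tool();print(q[0])
print("boot",onz("top",(330.8,202.6),.047)); o,d=ray("side",(333.03,219.27))
for z in(.104,.106,.108):print(onz("side",(333.03,219.27),z))
a=cv2.resize(t[175:225,308:392,::-1],None,fx=6,fy=6,interpolation=cv2.INTER_CUBIC);b=cv2.resize(s[205:275,318:375,::-1],None,fx=300/70,fy=300/70,interpolation=cv2.INTER_CUBIC)
cv2.imwrite("pics/c8.png",cv2.hconcat([a,b]))
print(delta((.541,-.245,.17)))
```

```text
[ 0.443  -0.3901  0.17  ]
boot [ 0.5429 -0.1975  0.047 ]
[ 0.5449 -0.1961  0.104 ]
[ 0.5434 -0.2001  0.106 ]
[ 0.5419 -0.2041  0.108 ]
(array([0.1451, 0.0979, 0.0001]), 0)
```

View pics/c8.png

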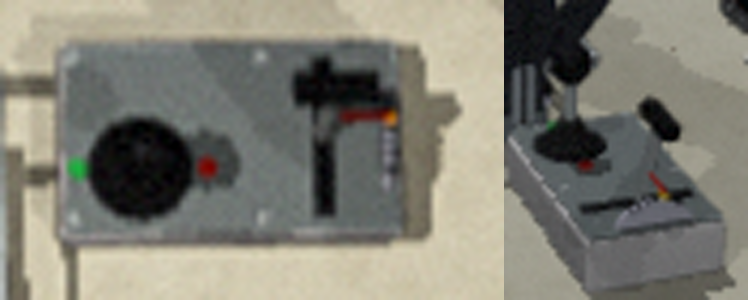

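The lever pointer now sits on the yellow mark at (392,117). Next I bring the closed fingers to the red-dot side of the stick and push towards green.

Request:
step_arm(
  motion=[
    {"rx": 0,"ry": 0,"rz": 0,"tx": 0.03,"ty": 0.02,"tz": 0,"jaw": -1},
    {"rx": 0,"ry": 0,"rz": 0,"tx": 0.07,"ty": 0.047,"tz": 0,"jaw": -1},
    {"rx": 0,"ry": 0,"rz": 0,"tx": 0.11,"ty": 0.075,"tz": 0,"jaw": -1},
    {"rx": 0,"ry": 0,"rz": 0,"tx": 0.14,"ty": 0.096,"tz": 0,"jaw": -1},
    {"rx": 0,"ry": 0,"rz": 0,"tx": 0.145,"ty": 0.1,"tz": 0,"jaw": -1},
    {"rx": 0,"ry": 0,"rz": 0,"tx": 0.145,"ty": 0.1,"tz": 0,"jaw": -1},
    {"rx": 0,"ry": 0,"rz": 0,"tx": 0.145,"ty": 0.1,"tz": 0.03,"jaw": -1},
    {"rx": 0,"ry": 0,"rz": 0,"tx": 0.145,"ty": 0.1,"tz": 0.06,"jaw": -1},
    {"rx": 0,"ry": 0,"rz": 0,"tx": 0.145,"ty": 0.1,"tz": 0.082,"jaw": -1},
    {"rx": 0,"ry": 0,"rz": 0,"tx": 0.145,"ty": 0.1,"tz": 0.082,"jaw": -1},
  ],
)

```text
t: 46.28
position: [0.5408, -0.2464, 0.0867]
eef_rot: [0.708, 0.706, -0.001, -0.002]
force: [0.9, -0.4, -0.6]
gripper_width: 0.0002
grasp_force: 0.0
```

Request:
step_arm(
  motion=[
    {"rx": 0,"ry": 0,"rz": 0,"tx": 0.008,"ty": 0,"tz": 0,"jaw": -1},
    {"rx": 0,"ry": 0,"rz": 0,"tx": 0.016,"ty": 0,"tz": 0,"jaw": -1},
    {"rx": 0,"ry": 0,"rz": 0,"tx": 0.022,"ty": 0,"tz": 0,"jaw": -1},
    {"rx": 0,"ry": 0,"rz": 0,"tx": 0.028,"ty": 0,"tz": 0,"jaw": -1},
    {"rx": 0,"ry": 0,"rz": 0,"tx": 0.034,"ty": 0,"tz": 0,"jaw": -1},
    {"rx": 0,"ry": 0,"rz": 0,"tx": 0.034,"ty": 0,"tz": 0,"jaw": -1},
  ],
)

```text
t: 47.02
position: [0.5432, -0.2112, 0.0886]
eef_rot: [0.707, 0.707, 0.0, 0.0]
force: [0.6, -2.1, 2.2]
gripper_width: -0.0001
grasp_force: 1.0
```

Request:
step_arm(
  motion=[
    {"rx": 0,"ry": 0,"rz": 0,"tx": 0.005,"ty": 0,"tz": 0,"jaw": -1},
    {"rx": 0,"ry": 0,"rz": 0,"tx": 0.011,"ty": 0,"tz": 0,"jaw": -1},
    {"rx": 0,"ry": 0,"rz": 0,"tx": 0.0165,"ty": 0,"tz": 0,"jaw": -1},
    {"rx": 0,"ry": 0,"rz": 0,"tx": 0.0165,"ty": 0,"tz": 0,"jaw": -1},
  ],
)

```text
t: 47.52
position: [0.5425, -0.1952, 0.0879]
eef_rot: [0.707, 0.707, -0.001, -0.0]
force: [1.1, -5.4, -1.7]
gripper_width: 0.0002
grasp_force: 2.6
```

Run:
```python
from look import *
q=tool();print(q[0],q[2]["force"],q[2]["wrist_torque"]); s=robot.capture("side")
for a in(.3,.36,.42,.48):print(a,proj("side",(.543,-.199+.072*np.sin(a),.034+.072*np.cos(a))))
gs=s.max(2)[205:235,315:352];m=(gs<45).astype(np.uint8);r=cv2.connectedComponentsWithStats(m)
for i in range(1,r[0]):
    if r[2][i,4]>20:print(r[2][i],r[3][i]+[315,205])
cv2.imwrite("pics/c9.png",cv2.resize(s[190:260,300:375,::-1],None,fx=6,fy=6,interpolation=cv2.INTER_CUBIC))
```

```text
[ 0.5425 -0.1952  0.0879] [ 1.132  -5.3904 -1.6557] [-1.1119 -0.1815 -0.0038]
0.3 [330.3795 217.2503]
0.36 [329.9228 217.1305]
0.42 [329.4779 217.0967]
0.48 [329.0462 217.1482]
[  3   0  29  19 230] [332.0826 210.3913]
[ 0 18 14  6 38] [322.     226.2368]
```

View pics/c9.png

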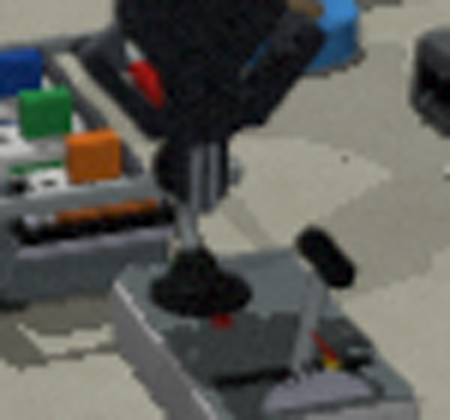

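The stick is tilted towards green, with the knob at about (165,170) in the crop and the rod leaning left. The 5.4 N push is consistent with about 0.43 rad. I hold for over 3 s, then ease back slowly.

Request:
step_arm(
  motion=[
    {"rx": 0,"ry": 0,"rz": 0,"tx": 0,"ty": 0,"tz": 0,"jaw": -1},
    {"rx": 0,"ry": 0,"rz": 0,"tx": 0,"ty": 0,"tz": 0,"jaw": -1},
    {"rx": 0,"ry": 0,"rz": 0,"tx": 0,"ty": 0,"tz": 0,"jaw": -1},
    {"rx": 0,"ry": 0,"rz": 0,"tx": 0,"ty": 0,"tz": 0,"jaw": -1},
    {"rx": 0,"ry": 0,"rz": 0,"tx": 0,"ty": 0,"tz": 0,"jaw": -1},
    {"rx": 0,"ry": 0,"rz": 0,"tx": 0,"ty": 0,"tz": 0,"jaw": -1},
    {"rx": 0,"ry": 0,"rz": 0,"tx": 0,"ty": 0,"tz": 0,"jaw": -1},
    {"rx": 0,"ry": 0,"rz": 0,"tx": 0,"ty": 0,"tz": 0,"jaw": -1},
    {"rx": 0,"ry": 0,"rz": 0,"tx": 0,"ty": 0,"tz": 0,"jaw": -1},
    {"rx": 0,"ry": 0,"rz": 0,"tx": 0,"ty": 0,"tz": 0,"jaw": -1},
  ],
)

```text
t: 48.82
position: [0.5425, -0.1957, 0.0879]
eef_rot: [0.707, 0.707, -0.001, 0.0]
force: [1.2, -5.2, -2.5]
gripper_width: 0.0002
grasp_force: 2.6
```

Request:
step_arm(
  motion=[
    {"rx": 0,"ry": 0,"rz": 0,"tx": 0,"ty": 0,"tz": 0,"jaw": -1},
    {"rx": 0,"ry": 0,"rz": 0,"tx": 0,"ty": 0,"tz": 0,"jaw": -1},
    {"rx": 0,"ry": 0,"rz": 0,"tx": 0,"ty": 0,"tz": 0,"jaw": -1},
    {"rx": 0,"ry": 0,"rz": 0,"tx": 0,"ty": 0,"tz": 0,"jaw": -1},
    {"rx": 0,"ry": 0,"rz": 0,"tx": 0,"ty": 0,"tz": 0,"jaw": -1},
    {"rx": 0,"ry": 0,"rz": 0,"tx": 0,"ty": 0,"tz": 0,"jaw": -1},
    {"rx": 0,"ry": 0,"rz": 0,"tx": 0,"ty": 0,"tz": 0,"jaw": -1},
    {"rx": 0,"ry": 0,"rz": 0,"tx": 0,"ty": 0,"tz": 0,"jaw": -1},
    {"rx": 0,"ry": 0,"rz": 0,"tx": 0,"ty": 0,"tz": 0,"jaw": -1},
    {"rx": 0,"ry": 0,"rz": 0,"tx": 0,"ty": 0,"tz": 0,"jaw": -1},
  ],
)

```text
t: 50.08
position: [0.5425, -0.1957, 0.088]
eef_rot: [0.707, 0.707, -0.001, 0.0]
force: [1.1, -4.9, -2.2]
gripper_width: -0.0003
grasp_force: 2.6
```

Request:
step_arm(
  motion=[
    {"rx": 0,"ry": 0,"rz": 0,"tx": 0,"ty": 0,"tz": 0,"jaw": -1},
    {"rx": 0,"ry": 0,"rz": 0,"tx": 0,"ty": 0,"tz": 0,"jaw": -1},
    {"rx": 0,"ry": 0,"rz": 0,"tx": 0,"ty": 0,"tz": 0,"jaw": -1},
    {"rx": 0,"ry": 0,"rz": 0,"tx": 0,"ty": 0,"tz": 0,"jaw": -1},
    {"rx": 0,"ry": 0,"rz": 0,"tx": 0,"ty": 0,"tz": 0,"jaw": -1},
    {"rx": 0,"ry": 0,"rz": 0,"tx": 0,"ty": 0,"tz": 0,"jaw": -1},
    {"rx": 0,"ry": 0,"rz": 0,"tx": 0,"ty": 0,"tz": 0,"jaw": -1},
    {"rx": 0,"ry": 0,"rz": 0,"tx": 0,"ty": 0,"tz": 0,"jaw": -1},
  ],
)

```text
t: 51.08
position: [0.5425, -0.1957, 0.0879]
eef_rot: [0.707, 0.707, -0.001, 0.0]
force: [1.6, -4.7, -2.2]
gripper_width: -0.0001
grasp_force: 2.6
```

Request:
step_arm(
  motion=[
    {"rx": 0,"ry": 0,"rz": 0,"tx": -0.005,"ty": 0,"tz": 0,"jaw": -1},
    {"rx": 0,"ry": 0,"rz": 0,"tx": -0.01,"ty": 0,"tz": 0,"jaw": -1},
    {"rx": 0,"ry": 0,"rz": 0,"tx": -0.015,"ty": 0,"tz": 0,"jaw": -1},
    {"rx": 0,"ry": 0,"rz": 0,"tx": -0.02,"ty": 0,"tz": 0,"jaw": -1},
    {"rx": 0,"ry": 0,"rz": 0,"tx": -0.025,"ty": 0,"tz": 0,"jaw": -1},
    {"rx": 0,"ry": 0,"rz": 0,"tx": -0.03,"ty": 0,"tz": 0,"jaw": -1},
    {"rx": 0,"ry": 0,"rz": 0,"tx": -0.037,"ty": 0,"tz": 0,"jaw": -1},
    {"rx": 0,"ry": 0,"rz": 0,"tx": -0.045,"ty": 0,"tz": 0,"jaw": -1},
    {"rx": 0,"ry": 0,"rz": 0,"tx": -0.05,"ty": 0,"tz": 0,"jaw": -1},
    {"rx": 0,"ry": 0,"rz": 0,"tx": -0.05,"ty": 0,"tz": 0,"jaw": -1},
  ],
)

```text
t: 52.32
position: [0.5428, -0.2455, 0.0883]
eef_rot: [0.707, 0.707, -0.0, 0.0]
force: [0.5, -0.7, -0.1]
gripper_width: 0.0001
grasp_force: 0.0
```

Request:
step_arm(
  motion=[
    {"rx": 0,"ry": 0,"rz": 0,"tx": 0,"ty": 0,"tz": 0,"jaw": -1},
    {"rx": 0,"ry": 0,"rz": 0,"tx": 0,"ty": 0,"tz": 0,"jaw": -1},
    {"rx": 0,"ry": 0,"rz": 0,"tx": 0,"ty": 0,"tz": -0.03,"jaw": -1},
    {"rx": 0,"ry": 0,"rz": 0,"tx": 0,"ty": 0,"tz": -0.06,"jaw": -1},
    {"rx": 0,"ry": 0,"rz": 0,"tx": 0,"ty": 0,"tz": -0.085,"jaw": -0.2},
    {"rx": 0,"ry": 0,"rz": 0,"tx": 0,"ty": 0,"tz": -0.085,"jaw": -0.2},
  ],
)

```text
t: 53.08
position: [0.5443, -0.2451, 0.1753]
eef_rot: [0.707, 0.707, 0.001, 0.002]
force: [0.6, -0.3, -0.4]
gripper_width: 0.0338
grasp_force: 0.0
```

Run:
```python
from look import *
q=tool();print(q[2]["t"],q[0],delta((.5735,-.290,.085),0)); s=robot.capture("side");print(proj("side",(.543,-.199,.106)))
gs=s.max(2)[212:228,326:342];m=(gs<50).astype(np.uint8);r=cv2.connectedComponentsWithStats(m)
for i in range(1,r[0]):
    if r[2][i,4]>20:print(r[2][i],r[3][i]+[326,212])
```

```text
53.075 [ 0.5443 -0.2451  0.1753] (array([-0.0448,  0.0288,  0.0905]), np.float64(0.00028935487050296693))
[332.781  219.1369]
[ 3  3 10 10 69] [333.1739 219.4058]
```

The stick is centred: the knob at (333.2,219.4) is 0.5 px from its upright prediction. Now I return the lever to idle.

Request:
step_arm(
  motion=[
    {"rx": 0,"ry": 0,"rz": 0,"tx": -0.02,"ty": 0.015,"tz": 0,"jaw": -0.2},
    {"rx": 0,"ry": 0,"rz": 0,"tx": -0.045,"ty": 0.029,"tz": 0,"jaw": -0.2},
    {"rx": 0,"ry": 0,"rz": 0,"tx": -0.045,"ty": 0.029,"tz": 0,"jaw": -0.2},
    {"rx": 0,"ry": 0,"rz": 0,"tx": -0.045,"ty": 0.029,"tz": 0.03,"jaw": -0.2},
    {"rx": 0,"ry": 0,"rz": 0,"tx": -0.045,"ty": 0.029,"tz": 0.06,"jaw": -0.2},
    {"rx": 0,"ry": 0,"rz": 0,"tx": -0.045,"ty": 0.029,"tz": 0.09,"jaw": -0.2},
    {"rx": 0,"ry": 0,"rz": 0,"tx": -0.045,"ty": 0.029,"tz": 0.09,"jaw": -0.2},
    {"rx": 0,"ry": 0,"rz": 0,"tx": -0.045,"ty": 0.029,"tz": 0.09,"jaw": -0.6},
    {"rx": 0,"ry": 0,"rz": 0,"tx": -0.045,"ty": 0.029,"tz": 0.09,"jaw": -1},
    {"rx": 0,"ry": 0,"rz": 0,"tx": -0.045,"ty": 0.029,"tz": 0.09,"jaw": -1},
  ],
)

```text
t: 54.38
position: [0.5725, -0.2895, 0.0842]
eef_rot: [0.707, 0.707, 0.001, 0.0]
force: [1.0, 1.6, -0.7]
gripper_width: 0.0155
grasp_force: 24.7
```

Request:
step_arm(
  motion=[
    {"rx": 0,"ry": 0,"rz": 0,"tx": 0,"ty": 0,"tz": 0,"jaw": -1},
    {"rx": 0,"ry": 0,"rz": 0,"tx": 0,"ty": 0,"tz": 0,"jaw": -1},
    {"rx": 0,"ry": 0,"rz": 0,"tx": 0,"ty": -0.016,"tz": -0.002,"jaw": -1},
    {"rx": 0,"ry": 0,"rz": 0,"tx": 0,"ty": -0.03,"tz": 0,"jaw": -1},
    {"rx": 0,"ry": 0,"rz": 0,"tx": 0,"ty": -0.044,"tz": 0.004,"jaw": -1},
    {"rx": 0,"ry": 0,"rz": 0,"tx": 0,"ty": -0.054,"tz": 0.009,"jaw": -1},
    {"rx": 0,"ry": 0,"rz": 0,"tx": 0,"ty": -0.057,"tz": 0.011,"jaw": -1},
    {"rx": 0,"ry": 0,"rz": 0,"tx": 0,"ty": -0.06,"tz": 0.012,"jaw": -1},
    {"rx": 0,"ry": 0,"rz": 0,"tx": 0,"ty": -0.06,"tz": 0.012,"jaw": -1},
  ],
)

```text
t: 55.5
position: [0.5289, -0.2902, 0.08]
eef_rot: [0.706, 0.708, 0.01, 0.014]
force: [11.7, 5.3, 28.8]
gripper_width: 0.015
grasp_force: 64.5
```

The lever stopped early at x≈0.529 with force building. I release, back off and look.

Request:
step_arm(
  motion=[
    {"rx": 0,"ry": 0,"rz": 0,"tx": 0,"ty": 0.012,"tz": -0.008,"jaw": -1},
    {"rx": 0,"ry": 0,"rz": 0,"tx": 0,"ty": 0.013,"tz": -0.01,"jaw": -0.5},
    {"rx": 0,"ry": 0,"rz": 0,"tx": 0,"ty": 0.013,"tz": -0.01,"jaw": -0.1},
    {"rx": 0,"ry": 0,"rz": 0,"tx": 0,"ty": 0.013,"tz": -0.01,"jaw": -0.1},
    {"rx": 0,"ry": 0,"rz": 0,"tx": 0,"ty": 0.013,"tz": -0.04,"jaw": -0.1},
    {"rx": 0,"ry": 0,"rz": 0,"tx": 0,"ty": 0.013,"tz": -0.09,"jaw": -0.1},
    {"rx": 0,"ry": 0,"rz": 0,"tx": -0.04,"ty": -0.03,"tz": -0.1,"jaw": -0.1},
    {"rx": 0,"ry": 0,"rz": 0,"tx": -0.08,"ty": -0.06,"tz": -0.1,"jaw": -0.1},
    {"rx": 0,"ry": 0,"rz": 0,"tx": -0.12,"ty": -0.1,"tz": -0.1,"jaw": -0.1},
    {"rx": 0,"ry": 0,"rz": 0,"tx": -0.12,"ty": -0.1,"tz": -0.1,"jaw": -0.1},
  ],
)

```text
t: 56.75
position: [0.4051, -0.4149, 0.1703]
eef_rot: [0.711, 0.703, -0.003, -0.002]
force: [0.1, 0.4, 0.3]
gripper_width: 0.0382
grasp_force: 0.0
```

Run:
```python
from look import *
t,s=cart();q=tool();print(q[0],q[2]["force"])
cv2.imwrite("pics/t10.png",t[:,:,::-1]);cv2.imwrite("pics/s10.png",s[:,:,::-1])
a=cv2.resize(t[175:225,308:392,::-1],None,fx=5,fy=5,interpolation=cv2.INTER_CUBIC)
a2=cv2.resize(t[183:243,238:322,::-1],None,fx=5,fy=5,interpolation=cv2.INTER_CUBIC)
b=cv2.resize(s[190:270,300:375,::-1],None,fx=5,fy=5,interpolation=cv2.INTER_CUBIC);L=cv2.vconcat([a,a2]);b=cv2.copyMakeBorder(b,0,L.shape[0]-b.shape[0],0,0,cv2.BORDER_CONSTANT)
cv2.imwrite("pics/c10.png",cv2.hconcat([L,b]))
```

```text
blue [252.8478 211.6739] 46 ((9.0, 4.0), 90.0) [337.75  193.875] 32 [0.5692 0.0056 0.1003] [0.0858]
green [272.5526 211.7105] 38 ((4.0, 9.0), 0.0) [328.5 234. ] 2 [ 0.5558 -0.0312 -0.0285] [0.0448]
orange [294.  208.5] 50 ((9.0, 4.0), 90.0) [313.9818 215.6909] 55 [ 0.5213 -0.0898  0.0729] [0.0026]
[ 0.4104 -0.4103  0.1709] [-0.1394  0.745   0.277 ]
```

View pics/c10.png

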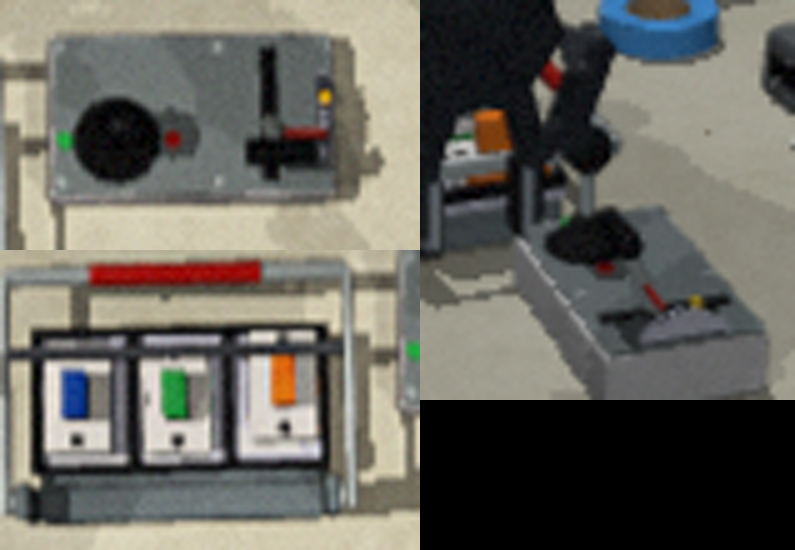

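The bail and cartridges are fine. The lever stands at about 0.18: its pointer is at (300,133), with yellow at (325,97). My deep pinch fouled the leaning rod. I'll push the T-bar's outer end from behind with closed fingers, held shallow.

Request:
step_arm(
  motion=[
    {"rx": 0,"ry": 0,"rz": 0,"tx": 0.025,"ty": 0.04,"tz": 0,"jaw": -0.6},
    {"rx": 0,"ry": 0,"rz": 0,"tx": 0.05,"ty": 0.08,"tz": 0,"jaw": -1},
    {"rx": 0,"ry": 0,"rz": 0,"tx": 0.075,"ty": 0.12,"tz": 0,"jaw": -1},
    {"rx": 0,"ry": 0,"rz": 0,"tx": 0.1,"ty": 0.16,"tz": 0,"jaw": -1},
    {"rx": 0,"ry": 0,"rz": 0,"tx": 0.1,"ty": 0.16,"tz": 0,"jaw": -1},
    {"rx": 0,"ry": 0,"rz": 0,"tx": 0.1,"ty": 0.16,"tz": 0,"jaw": -1},
  ],
)

```text
t: 57.6
position: [0.5718, -0.3086, 0.1709]
eef_rot: [0.706, 0.708, -0.0, -0.001]
force: [0.9, -0.5, -0.1]
gripper_width: 0.0
grasp_force: 0.0
```

Run:
```python
from look import *
q=tool();print(q[0],q[2]["gripper_width"],delta((.570,-.310,.084),0))
```

```text
[ 0.5718 -0.3086  0.1709] 3.078665709093483e-05 (array([-0.0014, -0.0017,  0.0869]), np.float64(0.0023087834950861197))
```

Request:
step_arm(
  motion=[
    {"rx": 0,"ry": 0,"rz": 0,"tx": -0.002,"ty": 0,"tz": 0.03,"jaw": -1},
    {"rx": 0,"ry": 0,"rz": 0,"tx": -0.002,"ty": 0,"tz": 0.06,"jaw": -1},
    {"rx": 0,"ry": 0,"rz": 0,"tx": -0.002,"ty": 0,"tz": 0.086,"jaw": -1},
    {"rx": 0,"ry": 0,"rz": 0,"tx": -0.002,"ty": 0,"tz": 0.086,"jaw": -1},
    {"rx": 0,"ry": 0,"rz": 0,"tx": -0.002,"ty": -0.008,"tz": 0.086,"jaw": -1},
    {"rx": 0,"ry": 0,"rz": 0,"tx": -0.002,"ty": -0.016,"tz": 0.086,"jaw": -1},
    {"rx": 0,"ry": 0,"rz": 0,"tx": -0.002,"ty": -0.022,"tz": 0.086,"jaw": -1},
    {"rx": 0,"ry": 0,"rz": 0,"tx": -0.002,"ty": -0.028,"tz": 0.086,"jaw": -1},
    {"rx": 0,"ry": 0,"rz": 0,"tx": -0.002,"ty": -0.028,"tz": 0.086,"jaw": -1},
  ],
)

```text
t: 58.72
position: [0.5438, -0.3121, 0.0858]
eef_rot: [0.707, 0.707, 0.0, 0.0]
force: [0.6, -0.1, 0.4]
gripper_width: -0.0002
grasp_force: 0.5
```

Request:
step_arm(
  motion=[
    {"rx": 0,"ry": 0,"rz": 0,"tx": 0,"ty": -0.004,"tz": 0,"jaw": -1},
    {"rx": 0,"ry": 0,"rz": 0,"tx": 0,"ty": -0.008,"tz": 0,"jaw": -1},
    {"rx": 0,"ry": 0,"rz": 0,"tx": 0,"ty": -0.008,"tz": 0,"jaw": -1},
  ],
)

```text
t: 59.1
position: [0.5368, -0.3117, 0.0856]
eef_rot: [0.707, 0.707, 0.001, 0.001]
force: [5.1, 0.4, -0.6]
gripper_width: 0.0001
grasp_force: 1.8
```

Request:
step_arm(
  motion=[
    {"rx": 0,"ry": 0,"rz": 0,"tx": 0,"ty": -0.003,"tz": 0,"jaw": -1},
    {"rx": 0,"ry": 0,"rz": 0,"tx": 0,"ty": -0.003,"tz": 0,"jaw": -1},
  ],
)

```text
t: 59.35
position: [0.5361, -0.3116, 0.0862]
eef_rot: [0.707, 0.707, 0.002, 0.002]
force: [7.3, 0.8, -0.2]
gripper_width: -0.0004
grasp_force: 3.3
```

Request:
step_arm(
  motion=[
    {"rx": 0,"ry": 0,"rz": 0,"tx": 0,"ty": -0.003,"tz": 0,"jaw": -1},
    {"rx": 0,"ry": 0,"rz": 0,"tx": 0,"ty": -0.003,"tz": 0,"jaw": -1},
  ],
)

```text
t: 59.6
position: [0.5354, -0.3115, 0.0868]
eef_rot: [0.707, 0.708, 0.003, 0.004]
force: [11.6, 1.2, -1.3]
gripper_width: 0.0003
grasp_force: 4.4
```

The position stalls while the force rises, so the lever is at its idle stop. I back off, clear everything and verify.

Request:
step_arm(
  motion=[
    {"rx": 0,"ry": 0,"rz": 0,"tx": 0,"ty": 0.02,"tz": 0,"jaw": -1},
    {"rx": 0,"ry": 0,"rz": 0,"tx": 0,"ty": 0.035,"tz": 0,"jaw": -1},
    {"rx": 0,"ry": 0,"rz": 0,"tx": 0,"ty": 0.035,"tz": -0.04,"jaw": -1},
    {"rx": 0,"ry": 0,"rz": 0,"tx": 0,"ty": 0.035,"tz": -0.09,"jaw": -1},
    {"rx": 0,"ry": 0,"rz": 0,"tx": -0.03,"ty": -0.02,"tz": -0.1,"jaw": -1},
    {"rx": 0,"ry": 0,"rz": 0,"tx": -0.06,"ty": -0.07,"tz": -0.1,"jaw": -1},
    {"rx": 0,"ry": 0,"rz": 0,"tx": -0.1,"ty": -0.12,"tz": -0.1,"jaw": -1},
    {"rx": 0,"ry": 0,"rz": 0,"tx": -0.15,"ty": -0.13,"tz": -0.1,"jaw": -1},
    {"rx": 0,"ry": 0,"rz": 0,"tx": -0.15,"ty": -0.13,"tz": -0.1,"jaw": -1},
    {"rx": 0,"ry": 0,"rz": 0,"tx": -0.15,"ty": -0.13,"tz": -0.1,"jaw": -1},
  ],
)

```text
t: 60.85
position: [0.399, -0.4608, 0.1848]
eef_rot: [0.707, 0.707, 0.0, -0.001]
force: [0.7, 0.3, -0.4]
gripper_width: -0.0004
grasp_force: 0.0
```

Run:
```python
from look import *
t,s=cart();q=tool();print(q[0],q[2]["force"],q[2]["t"])
g=cv2.cvtColor(t,cv2.COLOR_RGB2GRAY);print("tbar rows 196-215",g[196:215,364:371].mean(1).astype(int))
o=cv2.imread("pics/t10.png",0);print("before        ",o[196:215,364:371].mean(1).astype(int))
for x,z in((.529,.096),(.5183,.0894)):print(proj("top",(x,-.29,z)))
m=s.max(2)[210:230,326:342]<50;p=np.argwhere(m);print("knob side dark mean",p.mean(0)[::-1]+[326,210],len(p))
H["red"]=(0,7);print(blob(s,"red",(315,190,345,225),120,40), blob(t,"red",(245,180,300,195),120,40)[0], proj("top",(.5864,-.031,.07)))
```

```text
blue [252.8889 211.5778] 45 ((9.0, 4.0), 90.0) [337.6389 194.2778] 36 [0.5693 0.0058 0.0988] [0.0853]
green [272.5263 211.7368] 38 ((9.192388534545898, 3.9597983360290527), 81.8698959350586) [302.5 218. ] 2 [ 0.5094 -0.0245  0.0386] [0.0122]
orange [294.0408 208.4082] 49 ((9.0, 4.0), 90.0) [253.  253.2] 5 [ 0.4285 -0.0775 -0.0285] [0.1506]
[ 0.4003 -0.46    0.1851] [ 0.2211 -0.5674 -0.6774] 60.95
tbar rows 196-215 [ 98  99 101 103  95  92  85  71  80  89  62  24  10  15  13  10  54 121
 109]
before         [ 99  98  97  97  77  57  30  10  10  14   7  17  49  86  99  98 105 119
  96]
[364.5285 205.0831]
[364.33   209.1151]
knob side dark mean [330.9281 217.2515] 167
(array([327. , 207.5]), np.int32(2), array([327, 207,   1,   2]), ((1.0, 0.0), -90.0)) [273.331  187.3169] [273.4703 186.9609]
```

The T-bar is centred at row 209.2, against 209.1 predicted for idle. The bail and cartridges haven't changed and the arm is clear, so I hand in.

```bash
python3 -c "
from cell import robot
print(robot.close_job())"
```

```text
the job is handed in; nothing more can be done
None
```

I handed the job in at about 61 s with every step carried out, but the hand-in returned no verdict: all three cartridges lie flat in their bays (orange was found about 5 mm off centre), the bail is shut, the stick was held to green for over 3 s and went back to centre, and the lever is at idle.

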